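# Fetch the white calibration tile from behind the other accessories

## Robot

A 6-joint arm with a two-finger parallel gripper is mounted at the origin on the work surface. World frame = base frame: x ahead of the robot, y to its left, z up, the work surface at z = 0. Lengths are in m, angles in rad, forces in N, time in s.
With the tool pointing down it reaches from about 0.35 to 0.925 m from the base axis. Payload 6.4 kg.
Tool frame: the origin (TCP) lies midway between the tips of the shut fingers; the grasp point (between the pads) lies 19 mm behind it (r.tcp_to_grasp is the distance from the TCP to the grasp point, in m); z points along the fingers, y is the line along which they close (so a half turn about z gives the same grasp; the last joint's range is limited). The gripper opens to 94 mm and grips with 3 to 60 N. Pads are 16 mm wide; open, the fingers measure 119 mm over their backs; the gripper's body (75 mm by 177 mm) begins 78 mm behind the grasp point.
Start: joints at [-1.447, 0.245, 1.558, -0, 1.339, -0.174], TCP at [0.191, -0.621, 0.205] pointing down, gripper open.
Joint ranges: [-3.13, 3.13], [-1.02, 2.26], [0.13, 2.54], [-0.95, 4.09], [0.21, 2.88], [-2.74, 2.74]. Speed limits (rad/s): [2.57, 2.57, 3.14, 3.14, 3.14, 3.14].

## Interface

Orientations are given as a unit quaternion [w, x, y, z].
In Python, from station import r gives the robot as it stands.
- The arm moves only by the tool send_rows, never from a script. Its argument "rows" is a list of rows, each an object of numbers: "claw": the opening, from 0 (shut) to 1 (fully open); "x", "y", "z": the shift along the tool's x, y, z normalised to -1 to 1, where 1 is 0.8 m; "wx", "wy", "wz": the turn, a rotation vector about the tool's x, y, z normalised to -1 to 1, where 1 is 30 degrees. A call has 1 to 10 rows; each row shifts and turns the commanded pose from where the row before left it, along the tool's axes as they then stand; what a row does not reach is not made up. A row lasts 1/8 s, in which the tool goes at most 62.5 mm and 10.7 degrees, less where a joint would pass 70% of its speed; a pose out of reach is approached as far as the arm can. A call with a number of a shift or a turn outside -1 to 1 is refused whole. A call with a gripper value outside its range is refused whole. The fingers move at their own pace and stop on an object; "newtons" is the grip in N (left out, the last holds). Time passes only in rows, so rows that do not move let the fingers close. It gives the time, the measured TCP pose, the force, the opening and the grip force at its end, in the units of the state.
- r.get_obs(): the state, without advancing time (a new reading comes with each control period).
- r.grab_frame(name): name is "scene" or "top" or "wrist"; returns a dict with "frame" (384x512x3 uint8, red, green, blue), "fov_y" (degrees; the focal length in pixels is half the picture's height over the tangent of half this angle, whatever the lens; pixels are square), "cx", "cy" (the principal point, pixels), "extrinsics" (4x4, takes a point from world to camera coordinates). Camera axes: x right, y down, z forward; pixel columns grow to the right and rows downward; lengths in m; the calibration is good to about 2 mm. A picture is of the moment at which its call begins. There is no depth.
- r.hand_in(): hands the job in; it is judged then, once.
The state is a dict: "clock": time; "qpos": joint angles; "dq": joint speeds; "tau": joint torques, N m; "tool_pos": TCP position; "eef_rot": TCP orientation; "wrist_force": force on the tool from outside, world axes, zero at the start; "moment": the same for the moment, N m; "grip_width": finger opening in m; "finger_force": force on a finger pad.
Only numpy, scipy, OpenCV 4.12 (cv2) and the standard library are available. Lean on these libraries where they do the work, as an engineer would, in place of code of your own. Each camera call takes 0.05 s, during which the arm holds its last target. There are 200 camera calls.

## Task

Clear the light trap, the square filter case and the jar out of the accessory tray so that all three stand upright, wholly on the grey side mat, then take out the white calibration tile and lay it gently, white face up, centred on the colour meter's round black port. After that put the other three back in the tray, each upright where it stood at the start, and leave the mug, mouse and calculator alone.

Things in the scene. Friction and masses are not known exactly. Their poses are not given: they have to be found in the camera images.
- tray: Fixed foam-lined tray. Origin: on the table under the tile's place; floor 8 mm up; x to its back rim (inner face x = 37 mm, 35 mm high); side rims y = +-90 mm, 22 high; front rim x = -85, 16 high. Dark round prints mark the tile's place (0, 0) and the tall things' at about (0, 56), (0, -56) (pinch along tray x) and (-56, 0) (pinch along tray y), order varying. Pinch the tile along tray y.
- tile: White calibration tile: low round black puck, 54 mm diameter, 24 mm high, with a white ceramic disc on top, 150 g. It lies in the tray between the three tall things, which leave no room for fingers beside it. Must not be dropped. Origin: centre of the underside, z up.
- trap: Light trap: plain upright black cylinder with two narrow aluminium bands, 44 mm diameter, 80 mm high, about 220 g. It stands at one of three places in the tray; grip it above mid-height (about 50 mm above its underside). Origin: centre of the underside, z up.
- case: Filter case: upright square aluminium box, 42 x 42 mm, 80 mm high, with a black seam, about 250 g; sides about parallel to the tray's (within 5 degrees). It stands at one of three places in the tray; grip it above mid-height (about 50 mm above its underside). Origin: centre of the underside, z up.
- jar: Jar: white round bottle, body 46 mm diameter up to 63 mm height, narrower grey cap (32 mm) up to 80 mm, about 200 g. Grip it on the body, below 63 mm. It stands at one of three places in the tray; grip it above mid-height (about 50 mm above its underside). Origin: centre of the underside, z up.
- mat: Side mat: flat light grey square, 180 x 180 mm, 3 mm thick, fixed to the table to the left or the right of the tray. Origin: centre of its underside; x and y along its edges, z up. Room for the three things at, for example, (-45, -55), (-45, 55) and (50, 0) mm.
- meter: Colour meter: ivory desk unit with black cheeks, 170 x 168 mm, top 70 mm high, fixed on the other side of the tray. In the middle of its top is the port, a flat black disc of 72 mm diameter whose upper face is 72 mm above the table. Origin: on the table straight below the port's centre, z up.
- mug: Bystander: blue mug, 80 mm wide, 90 mm high, at the far side of the table. Origin: centre of the underside.
- mouse: Bystander: black computer mouse, 105 x 60 mm, 32 mm high, at the far side of the table. Origin: centre of the underside.
- calculator: Bystander: grey desk calculator, 140 x 80 mm, 16 mm high, at the far side of the table. Origin: centre of the underside.

How it is judged:
On the way, in this order (a step that is already met when the one before it is completed fails the run):
1. the trap, the case and the jar stand upright and released on the side mat, the tile still in its place in the tray (x of trap in the frame of mat between -0.078 and 0.078 m and y of trap in the frame of mat between -0.078 and 0.078 m and z of trap in the frame of mat between 0 and 0.008 m and angle between each of trap, case, jar's own z axis and vertical below 0.1 rad and linear speed of each of trap, case, jar below 0.02 m/s and contact force between each of trap, case, jar and the fingers below 0.1 N and x of case in the frame of mat between -0.078 and 0.078 m and y of case in the frame of mat between -0.078 and 0.078 m and z of case in the frame of mat between 0 and 0.008 m and x of jar in the frame of mat between -0.078 and 0.078 m and y of jar in the frame of mat between -0.078 and 0.078 m and z of jar in the frame of mat between 0 and 0.008 m and distance of tile from where it was at the start of the episode below 0.02 m), for 0.2 s.
2. the tile lies released on the colour meter's port while the other three still stand on the mat (horizontal distance between tile and meter below 0.012 m and z of tile in the frame of meter between 0.068 and 0.077 m and angle between each of tile, trap, case, jar's own z axis and vertical below 0.1 rad and linear speed of each of tile, trap, case, jar below 0.02 m/s and contact force between each of tile, trap, case, jar and the fingers below 0.1 N and x of trap in the frame of mat between -0.078 and 0.078 m and y of trap in the frame of mat between -0.078 and 0.078 m and z of trap in the frame of mat between 0 and 0.008 m and x of case in the frame of mat between -0.078 and 0.078 m and y of case in the frame of mat between -0.078 and 0.078 m and z of case in the frame of mat between 0 and 0.008 m and x of jar in the frame of mat between -0.078 and 0.078 m and y of jar in the frame of mat between -0.078 and 0.078 m and z of jar in the frame of mat between 0 and 0.008 m), for 0.2 s.
At the end, for the whole second after the job is handed in: The tile lies flat, white face up, on the meter's port, its centre within 12 mm of the port's; the trap, the case and the jar stand upright in the tray, each within 15 mm of where it stood at the start; all are released and at rest (horizontal distance between tile and meter below 0.012 m and z of tile in the frame of meter between 0.068 and 0.077 m and angle between each of tile, trap, case, jar's own z axis and vertical below 0.1 rad and linear speed of each of tile, trap, case, jar below 0.02 m/s and contact force between each of tile, trap, case, jar and the fingers below 0.1 N and distance of each of trap, case, jar from where it was at the start of the episode below 0.015 m); the robot touches nothing.
It fails at once if one of the accessories is tipped over (more than 0.6 rad) (angle between any of trap, case, jar, tile's own z axis and vertical above 0.6 rad).
It fails at once if the tile is dropped (falls faster than 0.5 m/s out of the fingers) (linear speed of tile above 0.5 m/s and contact force between tile and the fingers below 0.05 N).
It fails at once if the mug, mouse or calculator is moved by more than 20 mm (distance of any of mug, mouse, calculator from where it was at the start of the episode above 0.02 m).
It also fails if it takes over 136 s, if anything falls off the work surface, if the arm or the gripper's body presses on something with over 40 N, if the wrist force passes 120 N, or if a joint passes its speed limit or range.

## Working session

There is one attempt and no reset: what is moved stays moved. The work goes in short steps, Python scripts to look and compute and a tool call to move; the robot and the scene stay as the last step left them, time stands still between calls to the robot, and variables do not carry over. Pictures are saved under pics/ and viewed, at most 14 in all, crops included, and the job is handed in when it is done.

Besides the shell and the picture viewer there is one more tool, called after "Call:" as a command line: name --argument value ..., lists and objects as JSON in quotes. send_rows: Moves the arm, as the interface text tells. Its arguments: {"type":"object","properties":{"rows":{"type":"array"},"newtons":{"type":"number"}},"required":["rows"]}

```bash
ls && mkdir -p pics && cat > h.py <<'E'
import numpy as np, cv2
from station import r
def grab(name,fn):
    f=r.grab_frame(name); cv2.imwrite(f'pics/{fn}.png',f['frame'][:,:,::-1]); np.savez(f'pics/{fn}.npz',fov=f['fov_y'],c=[f['cx'],f['cy']],E=f['extrinsics']); return f
def cal(fn):
    d=np.load(f'pics/{fn}.npz'); F=192/np.tan(np.radians(float(d['fov']))/2); return F,d['c'],d['E']
def ray(fn,u,v,z):
    F,c,E=cal(fn); R,t=E[:3,:3],E[:3,3]; o=-R.T@t; d=R.T@np.array([(u-c[0])/F,(v-c[1])/F,1]); return o+d*(z-o[2])/d[2]
def proj(fn,p):
    F,c,E=cal(fn); q=E[:3,:3]@np.array(p)+E[:3,3]; return F*q[:2]/q[2]+c
E
python3 - <<'E'
from h import *
for n in ['top','scene']:
    grab(n,n+'0'); F,c,E=cal(n+'0'); print(n,F,c,-E[:3,:3].T@E[:3,3],E[2,:3])
    im=cv2.imread(f'pics/{n}0.png'); cv2.imwrite(f'pics/{n}0b.png',cv2.resize(im,(800,600),interpolation=cv2.INTER_CUBIC))
print(r.get_obs())
E
```

```text
pics
top 424.6569875674543 [255.93023737 192.46022575] [0.46412166 0.00955938 0.96657775] [ 0.19439472 -0.02207841 -0.98067489]
scene 456.9537240297158 [253.28745241 182.19612415] [1.11042248 0.58843038 0.94183985] [-0.42193924 -0.50206665 -0.7549148 ]
{'clock': 0.1, 'qpos': array([-1.44711273e+00,  2.45748882e-01,  1.55887829e+00,  1.64178784e-05,
        1.33873535e+00, -1.74101934e-01]), 'dq': array([ 0.00011998, -0.00110959, -0.00257029, -0.00019226, -0.00027396,
       -0.00042241]), 'tau': array([-9.60018988e-04, -4.16916275e+01, -3.15524411e+01,  6.86779968e-02,
        3.09818191e-02, -5.85540874e-05]), 'tool_pos': array([ 0.19065276, -0.62083827,  0.20446003]), 'eef_rot': array([-8.84449210e-04,  9.88935829e-01,  1.48341306e-01,  3.02907144e-05]), 'wrist_force': array([-0.72311439,  0.48942918,  0.07550026]), 'moment': array([-0.01340237, -0.0093595 ,  0.05410352]), 'finger_force': 0.0, 'grip_width': 0.09425727883856484}
```

View pics/top0b.png

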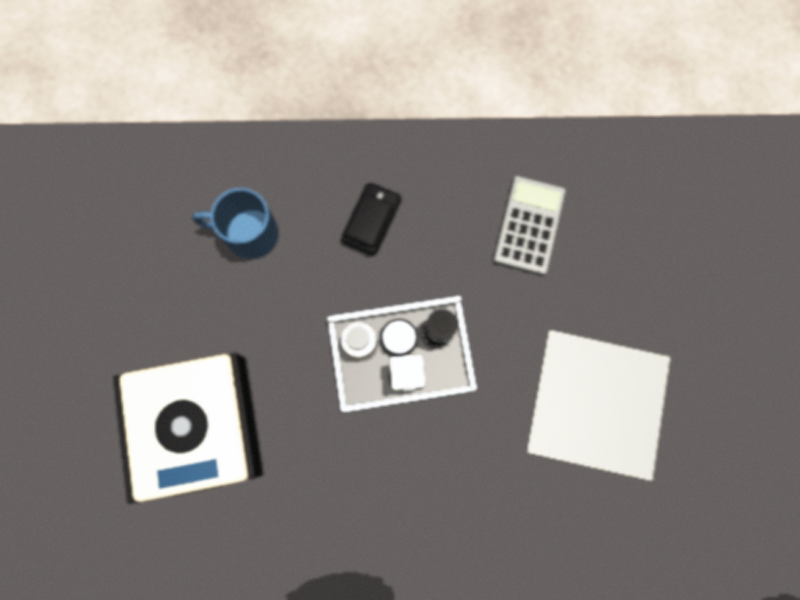

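View pics/scene0b.png

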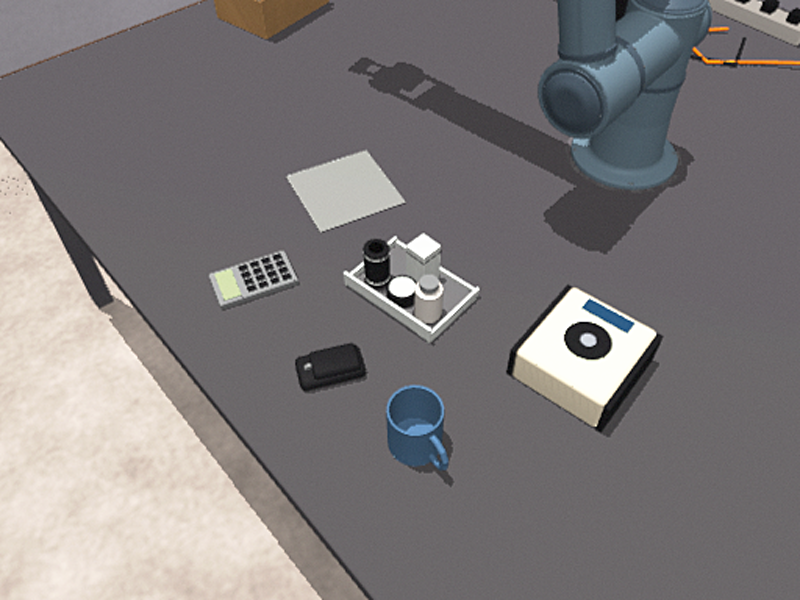

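The top view (800x600 scale) shows:
- The tray's back is at the top. The jar is at (359,340), the trap at (442,324), the case at (407,371) and the tile at (399,337).
- The mat is on the right with corners (549,331), (669,355), (653,479) and (529,453).
- The meter is on the left with its port at (181,427).

In the scene view the tile's white top is at (402,288).

```bash
python3 - <<'E'
from h import *
np.set_printoptions(precision=4,suppress=True)
def P(n,u,v,z): return ray(n+'0',(u+.5)/1.5625-.5,(v+.5)/1.5625-.5,z)
M=np.array([P('top',*p,.003) for p in [(549,331),(669,355),(653,479),(529,453)]])
print('mat',M.mean(0),[np.linalg.norm(M[i]-M[i-1]) for i in range(4)],M[:,:2].tolist()); d=M[0]-M[3]+M[1]-M[2]; print('mat xdir deg',np.degrees(np.arctan2(d[1],d[0])))
for k,u,v,z in [('port',181,427,.072),('tile',399,337,.032),('jar',359,340,.088),('trap',442,324,.088),('case',407,371,.088)]: print(k,P('top',u,v,z))
for k,u,v,z in [('port',588,340,.072),('tile',402,288,.032),('jar',429,283,.088),('trap',377,246,.088),('case',424,243,.088)]: print('scene',k,P('scene',u,v,z))
T=np.array([P('top',329,317,.035),P('top',459,298,.035),P('top',475,390,.016),P('top',343,410,.016)]);print('tray',T.tolist())
d=T[0]-T[1]; print('tray deg',np.degrees(np.arctan2(-d[0],d[1])))
E
```

```text
mat [ 0.4988 -0.2974  0.003 ] [np.float64(0.1790052585157321), np.float64(0.17882554472918102), np.float64(0.17995924286240228), np.float64(0.17842224043559143)] [[0.6058062980534812, -0.2304114943079135], [0.5666634274232122, -0.40490049432370345], [0.39140387181454145, -0.36404199142087634], [0.4313859103765612, -0.19015716610687383]]
mat xdir deg -13.059542885026994
port [0.4779 0.282  0.072 ]
tile [ 0.5973 -0.0086  0.032 ]
jar [0.5864 0.0459 0.088 ]
trap [ 0.6057 -0.0656  0.088 ]
case [ 0.5437 -0.0171  0.088 ]
scene port [0.4782 0.2839 0.072 ]
scene tile [ 0.5988 -0.0049  0.032 ]
scene jar [0.5911 0.0519 0.088 ]
scene trap [ 0.601  -0.0654  0.088 ]
scene case [ 0.5376 -0.019   0.088 ]
tray [[0.6275594735702814, 0.09032738021206779, 0.03500000000000003], [0.6515331946358774, -0.0959462008013881, 0.03500000000000003], [0.5211369489617538, -0.1155543301920846, 0.016000000000000014], [0.4971875375115199, 0.0725222275095466, 0.016000000000000014]]
tray deg 7.33374750721939
```

Call:
send_rows --rows '[{"wz":-0.334,"claw":1},{"wz":-0.334,"claw":1},{"wz":-0.334,"claw":1},{"wz":-0.334,"claw":1},{"wz":-0.334,"claw":1},{"wz":-0.334,"claw":1},{"wz":-0.334,"claw":1},{"wz":-0.334,"claw":1}]' --newtons 20

```text
invalid input
```

```bash
cat >> h.py <<'E'
from scipy.spatial.transform import Rotation as Rt
def plan(x,y,z,yaw):
    o=r.get_obs(); w,a,b,c=o['eef_rot']; R=Rt.from_quat([a,b,c,w]); g=np.radians(yaw)
    G=Rt.from_matrix(np.array([[np.cos(g),np.sin(g),0],[np.sin(g),-np.cos(g),0],[0,0,-1.]]))
    rv=np.degrees((R.inv()*G).as_rotvec())/30; d=G.inv().apply(np.array([x,y,z])-o['tool_pos'])/.8
    print('t',round(o['clock'],2),'pos',o['tool_pos'].round(4),'turn',rv.round(3),'shift',d.round(4),'w',round(o['grip_width'],4),'f',round(float(o['finger_force']),1),'wf',o['wrist_force'].round(1))
E
python3 -c "
from h import *
plan(.6035,-.0645,.205,97.3)"
```

```text
t 0.1 pos [ 0.1907 -0.6208  0.2045] turn [-2.000e-03 -3.000e-03 -2.675e+00] shift [ 0.6242  0.6002 -0.0007] w 0.0943 f 0.0 wf [-0.7  0.5  0.1]
```

Call:
send_rows --rows '[{"x":0,"y":0,"z":0,"wx":0,"wy":0,"wz":-0.334,"claw":1},{"x":0,"y":0,"z":0,"wx":0,"wy":0,"wz":-0.334,"claw":1},{"x":0,"y":0,"z":0,"wx":0,"wy":0,"wz":-0.334,"claw":1},{"x":0,"y":0,"z":0,"wx":0,"wy":0,"wz":-0.334,"claw":1},{"x":0,"y":0,"z":0,"wx":0,"wy":0,"wz":-0.334,"claw":1},{"x":0,"y":0,"z":0,"wx":0,"wy":0,"wz":-0.334,"claw":1},{"x":0,"y":0,"z":0,"wx":0,"wy":0,"wz":-0.334,"claw":1},{"x":0,"y":0,"z":0,"wx":0,"wy":0,"wz":-0.334,"claw":1}]' --newtons 20

```text
clock: 1.1
tool_pos: [0.1907, -0.621, 0.2048]
eef_rot: [-0.0, 0.659, 0.752, 0.0]
wrist_force: [0.0, 0.7, 0.7]
grip_width: 0.0936
finger_force: 0.0
```

Call:
send_rows --rows '[{"x":0.052,"y":0.05,"z":0,"wx":0,"wy":0,"wz":0,"claw":1},{"x":0.052,"y":0.05,"z":0,"wx":0,"wy":0,"wz":0,"claw":1},{"x":0.052,"y":0.05,"z":0,"wx":0,"wy":0,"wz":0,"claw":1},{"x":0.052,"y":0.05,"z":0,"wx":0,"wy":0,"wz":0,"claw":1},{"x":0.052,"y":0.05,"z":0,"wx":0,"wy":0,"wz":0,"claw":1},{"x":0.052,"y":0.05,"z":0,"wx":0,"wy":0,"wz":0,"claw":1},{"x":0.052,"y":0.05,"z":0,"wx":0,"wy":0,"wz":0,"claw":1},{"x":0.052,"y":0.05,"z":0,"wx":0,"wy":0,"wz":0,"claw":1},{"x":0.052,"y":0.05,"z":0,"wx":0,"wy":0,"wz":0,"claw":1},{"x":0.052,"y":0.05,"z":0,"wx":0,"wy":0,"wz":0,"claw":1}]'

```text
clock: 2.35
tool_pos: [0.5359, -0.1566, 0.2052]
eef_rot: [-0.0, 0.661, 0.75, -0.0]
wrist_force: [0.5, -0.3, -0.8]
grip_width: 0.0938
finger_force: 0.0
```

Call:
send_rows --rows '[{"x":0.052,"y":0.05,"z":0,"wx":0,"wy":0,"wz":0,"claw":1},{"x":0.052,"y":0.05,"z":0,"wx":0,"wy":0,"wz":0,"claw":1},{"x":0,"y":0,"z":0,"wx":0,"wy":0,"wz":0,"claw":1},{"x":0,"y":0,"z":0,"wx":0,"wy":0,"wz":0,"claw":1}]'

```text
clock: 2.85
tool_pos: [0.6037, -0.0659, 0.2049]
eef_rot: [-0.0, 0.661, 0.75, -0.0]
wrist_force: [-0.5, -0.5, -0.4]
grip_width: 0.0943
finger_force: 0.0
```

```bash
python3 -c "
from h import *
plan(.6035,-.0645,.04,97.3)
grab('wrist','w1');F,c,E=cal('w1');print(F,c,-E[:3,:3].T@E[:3,3],E[2,:3]); im=cv2.imread('pics/w1.png'); cv2.imwrite('pics/w1b.png',cv2.resize(im,(800,600)))
for k,p in dict(tile=(.598,-.007,.032),jar=(.589,.049,.088),trap=(.603,-.0655,.088),case=(.541,-.018,.088)).items(): print(k,(proj('w1',p)+.5)*1.5625)
"
```

```text
t 2.85 pos [ 0.6037 -0.0659  0.2049] turn [-0.002 -0.    -0.002] shift [ 0.0018 -0.      0.2061] w 0.0943 f 0.0 wf [-0.5 -0.5 -0.4]
314.90966954335886 [256.62728213 189.5350817 ] [0.59266231 0.01353511 0.38350108] [ 0.0334812  -0.27212766 -0.96167851]
tile [406.18044813 187.96374498]
jar [403.8170611   90.18431541]
trap [402.76802684 289.90935721]
case [308.93540508 200.2166233 ]
```

View pics/w1b.png

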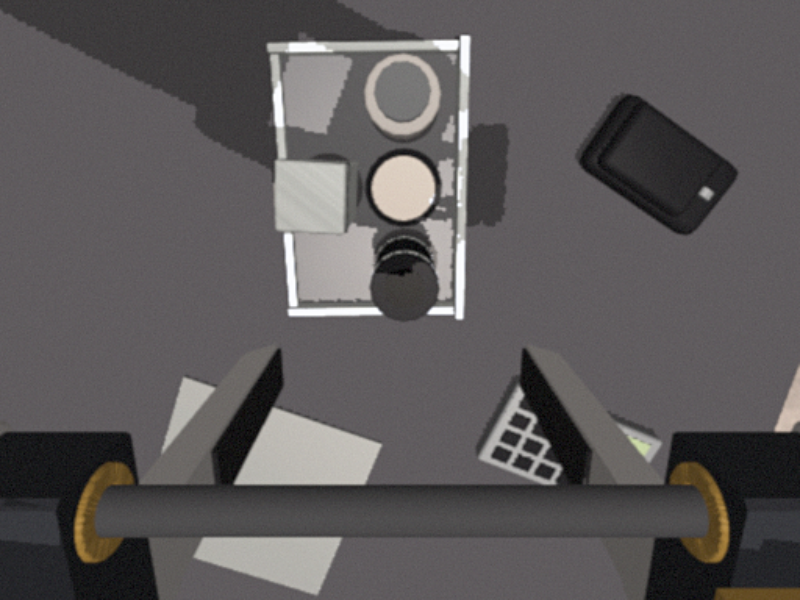

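The wrist view shows the tile disc at (404,188), the jar cap at (402,88), the trap top at (404,287) and the case top centre at (312,196). All are within a few px of the predictions, so I'm refining the estimates and descending on the trap.

```bash
python3 -c "
from h import *
for k,u,v,z in [('tile',404,188,.032),('jar',402,88,.088),('trap',404,287,.088),('case',312,196,.088)]: print(k,ray('w1',u/1.5625-.5,v/1.5625-.5,z).round(4))
"
```

```text
tile [ 0.5965 -0.0072  0.032 ]
jar [0.5879 0.05   0.088 ]
trap [ 0.6035 -0.0635  0.088 ]
case [ 0.5426 -0.0153  0.088 ]
```

Call:
send_rows --rows '[{"x":0.0018,"y":0,"z":0.05,"wx":0,"wy":0,"wz":0,"claw":1},{"x":0,"y":0,"z":0.05,"wx":0,"wy":0,"wz":0,"claw":1},{"x":0,"y":0,"z":0.05,"wx":0,"wy":0,"wz":0,"claw":1},{"x":0,"y":0,"z":0.035,"wx":0,"wy":0,"wz":0,"claw":1},{"x":0,"y":0,"z":0.02,"wx":0,"wy":0,"wz":0,"claw":1},{"x":0,"y":0,"z":0,"wx":0,"wy":0,"wz":0,"claw":1},{"x":0,"y":0,"z":0,"wx":0,"wy":0,"wz":0,"claw":1}]'

```text
clock: 3.78
tool_pos: [0.6049, -0.065, 0.0429]
eef_rot: [0.001, 0.661, 0.75, 0.001]
wrist_force: [0.4, -0.5, 0.4]
grip_width: 0.0939
finger_force: 0.0
```

Call:
send_rows --rows '[{"x":0,"y":0,"z":0,"wx":0,"wy":0,"wz":0,"claw":0},{"x":0,"y":0,"z":0,"wx":0,"wy":0,"wz":0,"claw":0},{"x":0,"y":0,"z":0,"wx":0,"wy":0,"wz":0,"claw":0},{"x":0,"y":0,"z":0,"wx":0,"wy":0,"wz":0,"claw":0},{"x":0,"y":0,"z":0,"wx":0,"wy":0,"wz":0,"claw":0},{"x":0,"y":0,"z":0,"wx":0,"wy":0,"wz":0,"claw":0},{"x":0,"y":0,"z":0,"wx":0,"wy":0,"wz":0,"claw":0}]' --newtons 20

```text
clock: 4.65
tool_pos: [0.6042, -0.0644, 0.0415]
eef_rot: [0.0, 0.661, 0.75, 0.0]
wrist_force: [0.6, 0.2, 0.1]
grip_width: 0.0437
finger_force: 20.0
```

```bash
python3 -c "
from h import *
plan(.4426,-.3408,.0365,97.3)"
```

```text
t 4.65 pos [ 0.6042 -0.0644  0.0415] turn [ 0.001  0.    -0.003] shift [-0.3171 -0.2442  0.0063] w 0.0437 f 20.0 wf [0.6 0.2 0.1]
```

Call:
send_rows --rows '[{"x":0,"y":0,"z":-0.025,"wx":0,"wy":0,"wz":0,"claw":0},{"x":0,"y":0,"z":-0.05,"wx":0,"wy":0,"wz":0,"claw":0},{"x":0,"y":0,"z":-0.055,"wx":0,"wy":0,"wz":0,"claw":0},{"x":-0.0453,"y":-0.0349,"z":0,"wx":0,"wy":0,"wz":0,"claw":0},{"x":-0.0453,"y":-0.0349,"z":0,"wx":0,"wy":0,"wz":0,"claw":0},{"x":-0.0453,"y":-0.0349,"z":0,"wx":0,"wy":0,"wz":0,"claw":0},{"x":-0.0453,"y":-0.0349,"z":0,"wx":0,"wy":0,"wz":0,"claw":0},{"x":-0.0453,"y":-0.0349,"z":0,"wx":0,"wy":0,"wz":0,"claw":0},{"x":-0.0453,"y":-0.0349,"z":0,"wx":0,"wy":0,"wz":0,"claw":0},{"x":-0.0453,"y":-0.0349,"z":0,"wx":0,"wy":0,"wz":0,"claw":0}]'

```text
clock: 5.9
tool_pos: [0.441, -0.3417, 0.1465]
eef_rot: [0.0, 0.661, 0.75, -0.0]
wrist_force: [0.3, -0.7, -1.7]
grip_width: 0.0439
finger_force: 20.0
```

Call:
send_rows --rows '[{"x":0,"y":0,"z":0.04,"wx":0,"wy":0,"wz":0,"claw":0},{"x":0,"y":0,"z":0.04,"wx":0,"wy":0,"wz":0,"claw":0},{"x":0,"y":0,"z":0.02,"wx":0,"wy":0,"wz":0,"claw":0},{"x":0,"y":0,"z":0,"wx":0,"wy":0,"wz":0,"claw":0},{"x":0,"y":0,"z":0,"wx":0,"wy":0,"wz":0,"claw":0}]'

```text
clock: 6.52
tool_pos: [0.4428, -0.3413, 0.067]
eef_rot: [0.001, 0.661, 0.75, -0.0]
wrist_force: [-0.7, 0.0, -2.1]
grip_width: 0.0437
finger_force: 20.0
```

```bash
python3 -c "
from h import *
plan(.4426,-.3408,.0365,97.3)"
```

```text
t 6.53 pos [ 0.4428 -0.3413  0.067 ] turn [ 0.002  0.004 -0.002] shift [ 0.0007 -0.0002  0.0381] w 0.0437 f 20.0 wf [-0.7  0.  -2.1]
```

Call:
send_rows --rows '[{"x":0,"y":0,"z":0.016,"wx":0,"wy":0,"wz":0,"claw":0},{"x":0,"y":0,"z":0.01,"wx":0,"wy":0,"wz":0,"claw":0},{"x":0,"y":0,"z":0.007,"wx":0,"wy":0,"wz":0,"claw":0},{"x":0,"y":0,"z":0.003,"wx":0,"wy":0,"wz":0,"claw":0},{"x":0,"y":0,"z":0.001,"wx":0,"wy":0,"wz":0,"claw":0},{"x":0,"y":0,"z":0.001,"wx":0,"wy":0,"wz":0,"claw":0},{"x":0,"y":0,"z":0,"wx":0,"wy":0,"wz":0,"claw":0},{"x":0,"y":0,"z":0,"wx":0,"wy":0,"wz":0,"claw":0}]'

```text
clock: 7.52
tool_pos: [0.4422, -0.3409, 0.0365]
eef_rot: [0.0, 0.661, 0.75, -0.0]
wrist_force: [-3.0, 2.9, 7.8]
grip_width: 0.0438
finger_force: 20.0
```

Call:
send_rows --rows '[{"x":0,"y":0,"z":-0.001,"wx":0,"wy":0,"wz":0,"claw":1},{"x":0,"y":0,"z":0,"wx":0,"wy":0,"wz":0,"claw":1},{"x":0,"y":0,"z":0,"wx":0,"wy":0,"wz":0,"claw":1},{"x":0,"y":0,"z":0,"wx":0,"wy":0,"wz":0,"claw":1},{"x":0,"y":0,"z":-0.02,"wx":0,"wy":0,"wz":0,"claw":1},{"x":0,"y":0,"z":-0.05,"wx":0,"wy":0,"wz":0,"claw":1},{"x":0,"y":0,"z":-0.06,"wx":0,"wy":0,"wz":0,"claw":1},{"x":0,"y":0,"z":0,"wx":0,"wy":0,"wz":0,"claw":1}]'

```text
clock: 8.52
tool_pos: [0.4443, -0.3432, 0.1458]
eef_rot: [0.005, 0.661, 0.75, -0.001]
wrist_force: [0.7, 0.1, -0.6]
grip_width: 0.094
finger_force: 0.0
```

```bash
python3 -c "
from h import *
plan(.588,.0495,.041,97.3)
grab('scene','s1');im=cv2.imread('pics/s1.png')[60:260,150:350]; cv2.imwrite('pics/s1b.png',cv2.resize(im,(600,600)))"
```

```text
t 8.53 pos [ 0.4443 -0.3432  0.1458] turn [ 0.011  0.017 -0.002] shift [0.4641 0.2405 0.131 ] w 0.094 f 0.0 wf [ 0.7  0.1 -0.6]
```

View pics/s1b.png

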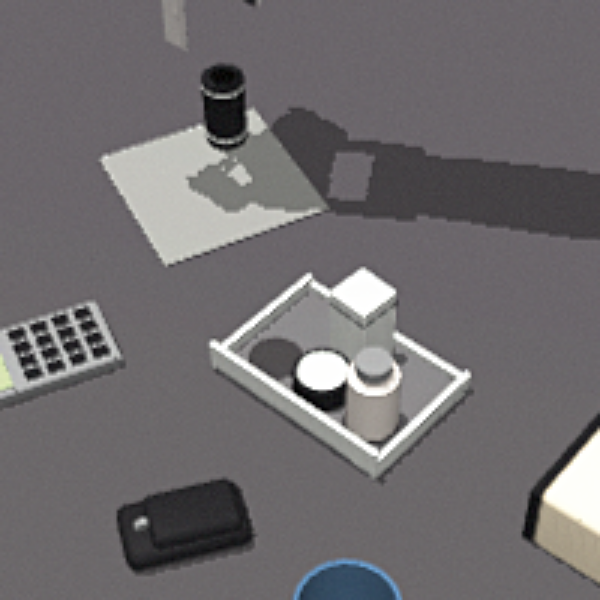

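The trap stands upright on the mat at (224,105) in the crop, and the other things are unchanged. Next is the jar.

Call:
send_rows --rows '[{"x":0.0578,"y":0.03,"z":0,"wx":0,"wy":0,"wz":0,"claw":1},{"x":0.0578,"y":0.03,"z":0,"wx":0,"wy":0,"wz":0,"claw":1},{"x":0.0578,"y":0.03,"z":0,"wx":0,"wy":0,"wz":0,"claw":1},{"x":0.0578,"y":0.03,"z":0,"wx":0,"wy":0,"wz":0,"claw":1},{"x":0.0578,"y":0.03,"z":0,"wx":0,"wy":0,"wz":0,"claw":1},{"x":0.0578,"y":0.03,"z":0,"wx":0,"wy":0,"wz":0,"claw":1},{"x":0.0578,"y":0.03,"z":0,"wx":0,"wy":0,"wz":0,"claw":1},{"x":0.0578,"y":0.03,"z":0,"wx":0,"wy":0,"wz":0,"claw":1},{"x":0,"y":0,"z":0,"wx":0,"wy":0,"wz":0,"claw":1},{"x":0,"y":0,"z":0,"wx":0,"wy":0,"wz":0,"claw":1}]'

```text
clock: 9.82
tool_pos: [0.5851, 0.0504, 0.1388]
eef_rot: [-0.001, 0.661, 0.75, -0.001]
wrist_force: [0.1, -0.5, -0.4]
grip_width: 0.0944
finger_force: 0.0
```

```bash
python3 -c "
from h import *
plan(.588,.0495,.041,97.3)"
```

```text
t 9.82 pos [0.5851 0.0504 0.1388] turn [-0.004 -0.    -0.002] shift [-0.0016  0.0035  0.1222] w 0.0944 f 0.0 wf [ 0.1 -0.5 -0.4]
```

Call:
send_rows --rows '[{"x":-0.0015,"y":0.0035,"z":0.035,"wx":0,"wy":0,"wz":0,"claw":1},{"x":0,"y":0,"z":0.045,"wx":0,"wy":0,"wz":0,"claw":1},{"x":0,"y":0,"z":0.03,"wx":0,"wy":0,"wz":0,"claw":1},{"x":0,"y":0,"z":0.012,"wx":0,"wy":0,"wz":0,"claw":1},{"x":0,"y":0,"z":0,"wx":0,"wy":0,"wz":0,"claw":1},{"x":0,"y":0,"z":0,"wx":0,"wy":0,"wz":0,"claw":1},{"x":0,"y":0,"z":0,"wx":0,"wy":0,"wz":0,"claw":1}]'

```text
clock: 10.7
tool_pos: [0.5897, 0.0495, 0.0435]
eef_rot: [0.001, 0.661, 0.75, 0.001]
wrist_force: [0.0, -0.3, -0.1]
grip_width: 0.094
finger_force: 0.0
```

Call:
send_rows --rows '[{"x":0,"y":0,"z":0,"wx":0,"wy":0,"wz":0,"claw":0},{"x":0,"y":0,"z":0,"wx":0,"wy":0,"wz":0,"claw":0},{"x":0,"y":0,"z":0,"wx":0,"wy":0,"wz":0,"claw":0},{"x":0,"y":0,"z":0,"wx":0,"wy":0,"wz":0,"claw":0},{"x":0,"y":0,"z":0,"wx":0,"wy":0,"wz":0,"claw":0},{"x":0,"y":0,"z":0,"wx":0,"wy":0,"wz":0,"claw":0},{"x":0,"y":0,"z":0,"wx":0,"wy":0,"wz":0,"claw":0}]' --newtons 20

```text
clock: 11.58
tool_pos: [0.589, 0.0497, 0.0423]
eef_rot: [0.0, 0.661, 0.75, 0.0]
wrist_force: [1.1, -0.0, -0.7]
grip_width: 0.0455
finger_force: 20.0
```

```bash
python3 -c "
from h import *
plan(.4674,-.2336,.0365,97.3)"
```

```text
t 11.57 pos [0.589  0.0497 0.0423] turn [ 0.     0.    -0.003] shift [-0.3319 -0.1957  0.0072] w 0.0455 f 20.0 wf [ 1.1 -0.  -0.7]
```

Call:
send_rows --rows '[{"x":0,"y":0,"z":-0.025,"wx":0,"wy":0,"wz":0,"claw":0},{"x":0,"y":0,"z":-0.05,"wx":0,"wy":0,"wz":0,"claw":0},{"x":0,"y":0,"z":-0.055,"wx":0,"wy":0,"wz":0,"claw":0},{"x":-0.0474,"y":-0.028,"z":0,"wx":0,"wy":0,"wz":0,"claw":0},{"x":-0.0474,"y":-0.028,"z":0,"wx":0,"wy":0,"wz":0,"claw":0},{"x":-0.0474,"y":-0.028,"z":0,"wx":0,"wy":0,"wz":0,"claw":0},{"x":-0.0474,"y":-0.028,"z":0,"wx":0,"wy":0,"wz":0,"claw":0},{"x":-0.0474,"y":-0.028,"z":0,"wx":0,"wy":0,"wz":0,"claw":0},{"x":-0.0474,"y":-0.028,"z":0,"wx":0,"wy":0,"wz":0,"claw":0},{"x":-0.0474,"y":-0.028,"z":0,"wx":0,"wy":0,"wz":0,"claw":0}]'

```text
clock: 12.82
tool_pos: [0.466, -0.2346, 0.1474]
eef_rot: [0.001, 0.661, 0.75, 0.0]
wrist_force: [0.8, -0.2, -2.2]
grip_width: 0.0457
finger_force: 20.0
```

Call:
send_rows --rows '[{"x":0,"y":0,"z":0.04,"wx":0,"wy":0,"wz":0,"claw":0},{"x":0,"y":0,"z":0.04,"wx":0,"wy":0,"wz":0,"claw":0},{"x":0,"y":0,"z":0.02,"wx":0,"wy":0,"wz":0,"claw":0},{"x":0,"y":0,"z":0.008,"wx":0,"wy":0,"wz":0,"claw":0},{"x":0,"y":0,"z":0,"wx":0,"wy":0,"wz":0,"claw":0},{"x":0,"y":0,"z":0,"wx":0,"wy":0,"wz":0,"claw":0}]'

```text
clock: 13.58
tool_pos: [0.4675, -0.2339, 0.0611]
eef_rot: [0.001, 0.661, 0.75, 0.0]
wrist_force: [-0.1, -0.1, -2.0]
grip_width: 0.0456
finger_force: 20.0
```

```bash
python3 -c "
from h import *
plan(.4674,-.2336,.0373,97.3)"
```

```text
t 13.57 pos [ 0.4675 -0.2339  0.0611] turn [ 0.003  0.003 -0.002] shift [ 0.0004 -0.0001  0.0298] w 0.0456 f 20.0 wf [-0.1 -0.1 -2. ]
```

Call:
send_rows --rows '[{"x":0,"y":0,"z":0.012,"wx":0,"wy":0,"wz":0,"claw":0},{"x":0,"y":0,"z":0.008,"wx":0,"wy":0,"wz":0,"claw":0},{"x":0,"y":0,"z":0.005,"wx":0,"wy":0,"wz":0,"claw":0},{"x":0,"y":0,"z":0.003,"wx":0,"wy":0,"wz":0,"claw":0},{"x":0,"y":0,"z":0.001,"wx":0,"wy":0,"wz":0,"claw":0},{"x":0,"y":0,"z":0.0005,"wx":0,"wy":0,"wz":0,"claw":0},{"x":0,"y":0,"z":0,"wx":0,"wy":0,"wz":0,"claw":0},{"x":0,"y":0,"z":0,"wx":0,"wy":0,"wz":0,"claw":0}]'

```text
clock: 14.58
tool_pos: [0.4667, -0.2334, 0.0372]
eef_rot: [-0.0, 0.661, 0.75, -0.0]
wrist_force: [-3.8, 3.0, 5.7]
grip_width: 0.0458
finger_force: 20.0
```

Call:
send_rows --rows '[{"x":0,"y":0,"z":-0.001,"wx":0,"wy":0,"wz":0,"claw":1},{"x":0,"y":0,"z":0,"wx":0,"wy":0,"wz":0,"claw":1},{"x":0,"y":0,"z":0,"wx":0,"wy":0,"wz":0,"claw":1},{"x":0,"y":0,"z":0,"wx":0,"wy":0,"wz":0,"claw":1},{"x":0,"y":0,"z":-0.02,"wx":0,"wy":0,"wz":0,"claw":1},{"x":0,"y":0,"z":-0.05,"wx":0,"wy":0,"wz":0,"claw":1},{"x":0,"y":0,"z":-0.06,"wx":0,"wy":0,"wz":0,"claw":1},{"x":0,"y":0,"z":-0.01,"wx":0,"wy":0,"wz":0.34,"claw":1},{"x":0,"y":0,"z":0,"wx":0,"wy":0,"wz":0.34,"claw":1},{"x":0,"y":0,"z":0,"wx":0,"wy":0,"wz":0.34,"claw":1}]'

```text
clock: 15.82
tool_pos: [0.4671, -0.2336, 0.1506]
eef_rot: [0.001, 0.837, 0.547, 0.0]
wrist_force: [0.6, 0.4, -0.3]
grip_width: 0.0945
finger_force: 0.0
```

Call:
send_rows --rows '[{"x":0,"y":0,"z":0,"wx":0,"wy":0,"wz":0.33,"claw":1},{"x":0,"y":0,"z":0,"wx":0,"wy":0,"wz":0.33,"claw":1},{"x":0,"y":0,"z":0,"wx":0,"wy":0,"wz":0.33,"claw":1},{"x":0,"y":0,"z":0,"wx":0,"wy":0,"wz":0.33,"claw":1},{"x":0,"y":0,"z":0,"wx":0,"wy":0,"wz":0.33,"claw":1},{"x":0,"y":0,"z":0,"wx":0,"wy":0,"wz":0.33,"claw":1},{"x":0,"y":0,"z":0,"wx":0,"wy":0,"wz":0,"claw":1},{"x":0,"y":0,"z":0,"wx":0,"wy":0,"wz":0,"claw":1}]'

```text
clock: 16.82
tool_pos: [0.4668, -0.2335, 0.1496]
eef_rot: [0.0, 0.998, 0.064, 0.0]
wrist_force: [0.4, -0.6, -0.1]
grip_width: 0.0939
finger_force: 0.0
```

```bash
python3 -c "
from h import *
plan(.5425,-.0155,.041,7.3)
grab('scene','s2');im=cv2.imread('pics/s2.png')[60:260,150:350]; cv2.imwrite('pics/s2b.png',cv2.resize(im,(600,600)))"
```

```text
t 16.82 pos [ 0.4668 -0.2335  0.1496] turn [ 0.001 -0.001  0.002] shift [ 0.1284 -0.2582  0.1358] w 0.0939 f 0.0 wf [ 0.4 -0.6 -0.1]
```

View pics/s2b.png

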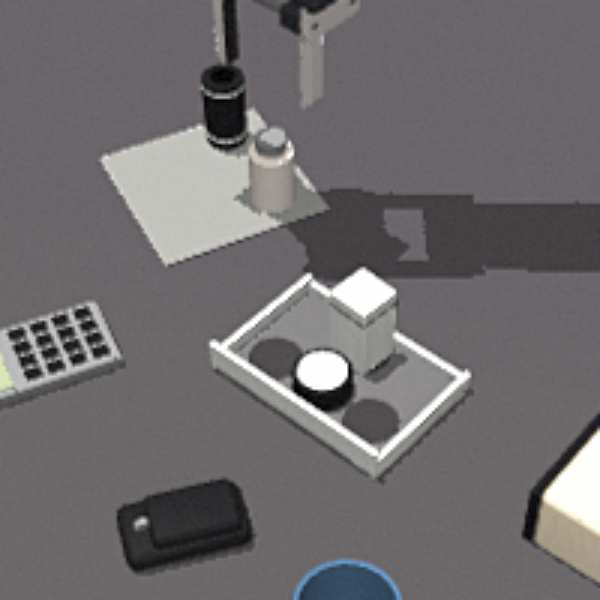

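The trap and jar both stand upright on the mat, at (224,105) and (271,170). Moving to the case.

Call:
send_rows --rows '[{"x":0.0257,"y":-0.0516,"z":0,"wx":0,"wy":0,"wz":0,"claw":1},{"x":0.0257,"y":-0.0516,"z":0,"wx":0,"wy":0,"wz":0,"claw":1},{"x":0.0257,"y":-0.0516,"z":0,"wx":0,"wy":0,"wz":0,"claw":1},{"x":0.0257,"y":-0.0516,"z":0,"wx":0,"wy":0,"wz":0,"claw":1},{"x":0.0257,"y":-0.0516,"z":0,"wx":0,"wy":0,"wz":0,"claw":1},{"x":0,"y":0,"z":0,"wx":0,"wy":0,"wz":0,"claw":1},{"x":0,"y":0,"z":0,"wx":0,"wy":0,"wz":0,"claw":1}]'

```text
clock: 17.75
tool_pos: [0.5426, -0.0161, 0.149]
eef_rot: [0.0, 0.998, 0.063, -0.0]
wrist_force: [0.2, -0.5, -0.5]
grip_width: 0.0941
finger_force: 0.0
```

```bash
python3 -c "
from h import *
plan(.5425,-.0155,.041,7.3)"
```

```text
t 17.75 pos [ 0.5426 -0.0161  0.149 ] turn [ 0.001  0.001 -0.001] shift [ 0.     -0.0007  0.135 ] w 0.0941 f 0.0 wf [ 0.2 -0.5 -0.5]
```

Call:
send_rows --rows '[{"x":0,"y":0,"z":0.04,"wx":0,"wy":0,"wz":0,"claw":1},{"x":0,"y":0,"z":0.05,"wx":0,"wy":0,"wz":0,"claw":1},{"x":0,"y":0,"z":0.03,"wx":0,"wy":0,"wz":0,"claw":1},{"x":0,"y":0,"z":0.015,"wx":0,"wy":0,"wz":0,"claw":1},{"x":0,"y":0,"z":0,"wx":0,"wy":0,"wz":0,"claw":1},{"x":0,"y":0,"z":0,"wx":0,"wy":0,"wz":0,"claw":1},{"x":0,"y":0,"z":0,"wx":0,"wy":0,"wz":0,"claw":1}]'

```text
clock: 18.62
tool_pos: [0.5436, -0.016, 0.0423]
eef_rot: [0.0, 0.998, 0.063, 0.001]
wrist_force: [-0.4, 0.1, 0.1]
grip_width: 0.094
finger_force: 0.0
```

Call:
send_rows --rows '[{"x":0,"y":0,"z":0,"wx":0,"wy":0,"wz":0,"claw":0},{"x":0,"y":0,"z":0,"wx":0,"wy":0,"wz":0,"claw":0},{"x":0,"y":0,"z":0,"wx":0,"wy":0,"wz":0,"claw":0},{"x":0,"y":0,"z":0,"wx":0,"wy":0,"wz":0,"claw":0},{"x":0,"y":0,"z":0,"wx":0,"wy":0,"wz":0,"claw":0},{"x":0,"y":0,"z":0,"wx":0,"wy":0,"wz":0,"claw":0},{"x":0,"y":0,"z":0,"wx":0,"wy":0,"wz":0,"claw":0}]' --newtons 20

```text
clock: 19.5
tool_pos: [0.5428, -0.0158, 0.0411]
eef_rot: [0.0, 0.998, 0.063, 0.0]
wrist_force: [0.4, -0.8, -0.9]
grip_width: 0.0422
finger_force: 19.7
```

```bash
python3 -c "
from h import *
plan(.5475,-.3087,.0365,7.3)"
```

```text
t 19.5 pos [ 0.5428 -0.0158  0.0411] turn [ 0.    -0.    -0.003] shift [-0.0407  0.3639  0.0057] w 0.0422 f 19.7 wf [ 0.4 -0.8 -0.9]
```

Call:
send_rows --rows '[{"x":0,"y":0,"z":-0.025,"wx":0,"wy":0,"wz":0,"claw":0},{"x":0,"y":0,"z":-0.05,"wx":0,"wy":0,"wz":0,"claw":0},{"x":0,"y":0,"z":-0.055,"wx":0,"wy":0,"wz":0,"claw":0},{"x":-0.0058,"y":0.052,"z":0,"wx":0,"wy":0,"wz":0,"claw":0},{"x":-0.0058,"y":0.052,"z":0,"wx":0,"wy":0,"wz":0,"claw":0},{"x":-0.0058,"y":0.052,"z":0,"wx":0,"wy":0,"wz":0,"claw":0},{"x":-0.0058,"y":0.052,"z":0,"wx":0,"wy":0,"wz":0,"claw":0},{"x":-0.0058,"y":0.052,"z":0,"wx":0,"wy":0,"wz":0,"claw":0},{"x":-0.0058,"y":0.052,"z":0,"wx":0,"wy":0,"wz":0,"claw":0},{"x":-0.0058,"y":0.052,"z":0,"wx":0,"wy":0,"wz":0,"claw":0}]'

```text
clock: 20.75
tool_pos: [0.5465, -0.3095, 0.1441]
eef_rot: [-0.001, 0.998, 0.063, -0.001]
wrist_force: [0.2, -0.2, -2.7]
grip_width: 0.0423
finger_force: 19.7
```

Call:
send_rows --rows '[{"x":0,"y":0,"z":0.04,"wx":0,"wy":0,"wz":0,"claw":0},{"x":0,"y":0,"z":0.04,"wx":0,"wy":0,"wz":0,"claw":0},{"x":0,"y":0,"z":0.02,"wx":0,"wy":0,"wz":0,"claw":0},{"x":0,"y":0,"z":0.008,"wx":0,"wy":0,"wz":0,"claw":0},{"x":0,"y":0,"z":0,"wx":0,"wy":0,"wz":0,"claw":0},{"x":0,"y":0,"z":0,"wx":0,"wy":0,"wz":0,"claw":0}]'

```text
clock: 21.5
tool_pos: [0.548, -0.3092, 0.0601]
eef_rot: [0.001, 0.998, 0.063, 0.001]
wrist_force: [-0.2, -0.7, -1.9]
grip_width: 0.0423
finger_force: 19.7
```

```bash
python3 -c "
from h import *
plan(.5475,-.3087,.0361,7.3)"
```

```text
t 21.5 pos [ 0.548  -0.3092  0.0601] turn [ 0.003 -0.003 -0.002] shift [-0.0006 -0.0007  0.03  ] w 0.0423 f 19.7 wf [-0.2 -0.7 -1.9]
```

Call:
send_rows --rows '[{"x":0,"y":0,"z":0.012,"wx":0,"wy":0,"wz":0,"claw":0},{"x":0,"y":0,"z":0.008,"wx":0,"wy":0,"wz":0,"claw":0},{"x":0,"y":0,"z":0.005,"wx":0,"wy":0,"wz":0,"claw":0},{"x":0,"y":0,"z":0.003,"wx":0,"wy":0,"wz":0,"claw":0},{"x":0,"y":0,"z":0.001,"wx":0,"wy":0,"wz":0,"claw":0},{"x":0,"y":0,"z":0.0005,"wx":0,"wy":0,"wz":0,"claw":0},{"x":0,"y":0,"z":0,"wx":0,"wy":0,"wz":0,"claw":0},{"x":0,"y":0,"z":0,"wx":0,"wy":0,"wz":0,"claw":0}]'

```text
clock: 22.5
tool_pos: [0.5473, -0.3088, 0.036]
eef_rot: [0.0, 0.998, 0.063, 0.0]
wrist_force: [-2.4, 1.5, 4.4]
grip_width: 0.0422
finger_force: 19.6
```

Call:
send_rows --rows '[{"x":0,"y":0,"z":-0.001,"wx":0,"wy":0,"wz":0,"claw":1},{"x":0,"y":0,"z":0,"wx":0,"wy":0,"wz":0,"claw":1},{"x":0,"y":0,"z":0,"wx":0,"wy":0,"wz":0,"claw":1},{"x":0,"y":0,"z":0,"wx":0,"wy":0,"wz":0,"claw":1},{"x":0,"y":0,"z":-0.02,"wx":0,"wy":0,"wz":0,"claw":1},{"x":0,"y":0,"z":-0.05,"wx":0,"wy":0,"wz":0,"claw":1},{"x":0,"y":0,"z":-0.06,"wx":0,"wy":0,"wz":0,"claw":1},{"x":0,"y":0,"z":-0.01,"wx":0,"wy":0,"wz":0,"claw":1},{"x":0,"y":0,"z":0,"wx":0,"wy":0,"wz":0,"claw":1},{"x":0,"y":0,"z":0,"wx":0,"wy":0,"wz":0,"claw":1}]'

```text
clock: 23.75
tool_pos: [0.5461, -0.3079, 0.1459]
eef_rot: [-0.001, 0.998, 0.063, -0.001]
wrist_force: [0.1, 0.2, -0.6]
grip_width: 0.0942
finger_force: 0.0
```

```bash
python3 -c "
from h import *
plan(.5967,-.0072,.012,7.3)"
```

```text
t 23.75 pos [ 0.5461 -0.3079  0.1459] turn [-0.005  0.004 -0.003] shift [ 0.1104 -0.3648  0.1673] w 0.0942 f 0.0 wf [ 0.1  0.2 -0.6]
```

Call:
send_rows --rows '[{"x":0.0156,"y":-0.0521,"z":0,"wx":0,"wy":0,"wz":0,"claw":1},{"x":0.0156,"y":-0.0521,"z":0,"wx":0,"wy":0,"wz":0,"claw":1},{"x":0.0156,"y":-0.0521,"z":0,"wx":0,"wy":0,"wz":0,"claw":1},{"x":0.0156,"y":-0.0521,"z":0,"wx":0,"wy":0,"wz":0,"claw":1},{"x":0.0156,"y":-0.0521,"z":0,"wx":0,"wy":0,"wz":0,"claw":1},{"x":0.0156,"y":-0.0521,"z":0,"wx":0,"wy":0,"wz":0,"claw":1},{"x":0.0156,"y":-0.0521,"z":0,"wx":0,"wy":0,"wz":0,"claw":1},{"x":0,"y":0,"z":0,"wx":0,"wy":0,"wz":0,"claw":1},{"x":0,"y":0,"z":0,"wx":0,"wy":0,"wz":0,"claw":1}]'

```text
clock: 24.88
tool_pos: [0.5964, -0.0086, 0.1466]
eef_rot: [-0.0, 0.998, 0.063, -0.001]
wrist_force: [-0.7, -0.4, 1.2]
grip_width: 0.094
finger_force: 0.0
```

```bash
python3 -c "
from h import *
plan(.5967,-.0072,.012,7.3)
a=grab('scene','s3')['frame'][60:260,150:350]; b=grab('wrist','w3')['frame']
cv2.imwrite('pics/m3.png',np.hstack([cv2.resize(a,(380,380)),cv2.resize(b,(420,380))])[:,:,::-1])
print(proj('w3',(.5967,-.0072,.032))+.5)"
```

```text
t 24.88 pos [ 0.5964 -0.0086  0.1466] turn [-0.001  0.004 -0.003] shift [ 0.0006 -0.0016  0.1682] w 0.094 f 0.0 wf [-0.7 -0.4  1.2]
[255.57699701 184.65485378]
```

View pics/m3.png

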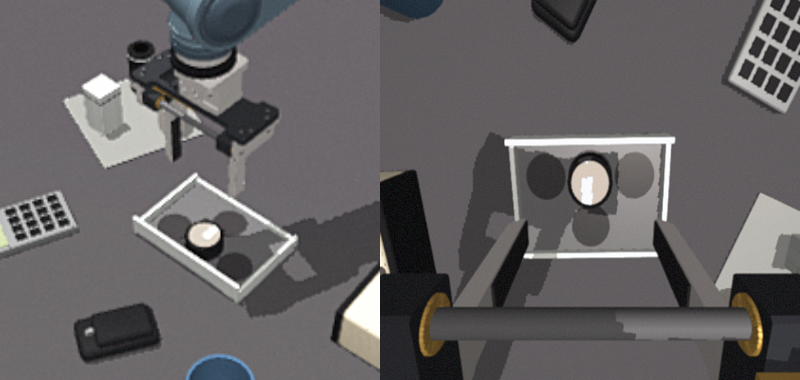

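The case stands upright on the mat, and the tile in the wrist view (256,185 in frame pixels) matches the prediction. Descending to the tile.

Call:
send_rows --rows '[{"x":0.0006,"y":-0.001,"z":0.04,"wx":0,"wy":0,"wz":0,"claw":1},{"x":0,"y":0,"z":0.05,"wx":0,"wy":0,"wz":0,"claw":1},{"x":0,"y":0,"z":0.04,"wx":0,"wy":0,"wz":0,"claw":1},{"x":0,"y":0,"z":0.022,"wx":0,"wy":0,"wz":0,"claw":1},{"x":0,"y":0,"z":0.012,"wx":0,"wy":0,"wz":0,"claw":1},{"x":0,"y":0,"z":0.002,"wx":0,"wy":0,"wz":0,"claw":1},{"x":0,"y":0,"z":0,"wx":0,"wy":0,"wz":0,"claw":1},{"x":0,"y":0,"z":0,"wx":0,"wy":0,"wz":0,"claw":1},{"x":0,"y":0,"z":0,"wx":0,"wy":0,"wz":0,"claw":1}]'

```text
clock: 26.1
tool_pos: [0.5979, -0.0074, 0.0157]
eef_rot: [0.0, 0.998, 0.063, 0.001]
wrist_force: [-1.1, -0.1, 0.2]
grip_width: 0.0941
finger_force: 0.0
```

Call:
send_rows --rows '[{"x":0,"y":0,"z":0.002,"wx":0,"wy":0,"wz":0,"claw":1},{"x":0,"y":0,"z":0,"wx":0,"wy":0,"wz":0,"claw":0},{"x":0,"y":0,"z":0,"wx":0,"wy":0,"wz":0,"claw":0},{"x":0,"y":0,"z":0,"wx":0,"wy":0,"wz":0,"claw":0},{"x":0,"y":0,"z":0,"wx":0,"wy":0,"wz":0,"claw":0},{"x":0,"y":0,"z":0,"wx":0,"wy":0,"wz":0,"claw":0},{"x":0,"y":0,"z":0,"wx":0,"wy":0,"wz":0,"claw":0},{"x":0,"y":0,"z":0,"wx":0,"wy":0,"wz":0,"claw":0}]' --newtons 25

```text
clock: 27.1
tool_pos: [0.5975, -0.0074, 0.0135]
eef_rot: [0.0, 0.998, 0.063, 0.0]
wrist_force: [0.6, 0.1, -0.4]
grip_width: 0.0525
finger_force: 25.0
```

```bash
python3 -c "
from h import *
plan(.4785,.283,.12,7.3)"
```

```text
t 27.1 pos [ 0.5975 -0.0074  0.0135] turn [ 0.    -0.    -0.003] shift [-0.1014 -0.379  -0.1332] w 0.0525 f 25.0 wf [ 0.6  0.1 -0.4]
```

Call:
send_rows --rows '[{"x":0,"y":0,"z":-0.02,"wx":0,"wy":0,"wz":0,"claw":0},{"x":0,"y":0,"z":-0.04,"wx":0,"wy":0,"wz":0,"claw":0},{"x":0,"y":0,"z":-0.045,"wx":0,"wy":0,"wz":0,"claw":0},{"x":0,"y":0,"z":-0.028,"wx":0,"wy":0,"wz":0,"claw":0},{"x":-0.01,"y":-0.038,"z":0,"wx":0,"wy":0,"wz":0,"claw":0},{"x":-0.013,"y":-0.05,"z":0,"wx":0,"wy":0,"wz":0,"claw":0},{"x":-0.013,"y":-0.05,"z":0,"wx":0,"wy":0,"wz":0,"claw":0},{"x":-0.013,"y":-0.05,"z":0,"wx":0,"wy":0,"wz":0,"claw":0},{"x":-0.013,"y":-0.05,"z":0,"wx":0,"wy":0,"wz":0,"claw":0},{"x":-0.013,"y":-0.05,"z":0,"wx":0,"wy":0,"wz":0,"claw":0}]'

```text
clock: 28.35
tool_pos: [0.5085, 0.2149, 0.121]
eef_rot: [-0.0, 0.998, 0.063, 0.001]
wrist_force: [0.6, -0.0, -1.0]
grip_width: 0.0523
finger_force: 25.0
```

Call:
send_rows --rows '[{"x":-0.013,"y":-0.048,"z":0,"wx":0,"wy":0,"wz":0,"claw":0},{"x":-0.013,"y":-0.042,"z":0,"wx":0,"wy":0,"wz":0,"claw":0},{"x":0,"y":0,"z":0,"wx":0,"wy":0,"wz":0,"claw":0},{"x":0,"y":0,"z":0,"wx":0,"wy":0,"wz":0,"claw":0},{"x":0,"y":0,"z":0,"wx":0,"wy":0,"wz":0,"claw":0}]'

```text
clock: 28.98
tool_pos: [0.4798, 0.2816, 0.1201]
eef_rot: [0.0, 0.998, 0.062, 0.0]
wrist_force: [-0.2, -0.8, -1.4]
grip_width: 0.0525
finger_force: 25.0
```

```bash
python3 -c "
from h import *
plan(.4785,.283,.0775,7.3)
a=grab('scene','s4')['frame'][160:300,300:440]; b=grab('wrist','w4')['frame'];c=grab('top','t4')['frame'][210:310,70:170]
cv2.imwrite('pics/m4.png',np.hstack([cv2.resize(a,(400,400)),cv2.resize(c,(400,400))])[:,:,::-1]);cv2.imwrite('pics/w4b.png',cv2.resize(b,(800,600))[:,:,::-1])"
```

```text
t 28.98 pos [0.4798 0.2816 0.1201] turn [ 0.    -0.001 -0.005] shift [-0.0014 -0.002   0.0533] w 0.0525 f 25.0 wf [-0.2 -0.8 -1.4]
```

View pics/m4.png

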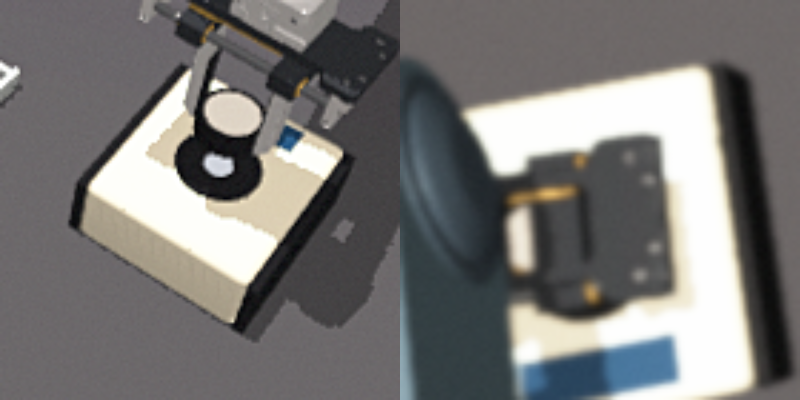

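View pics/w4b.png

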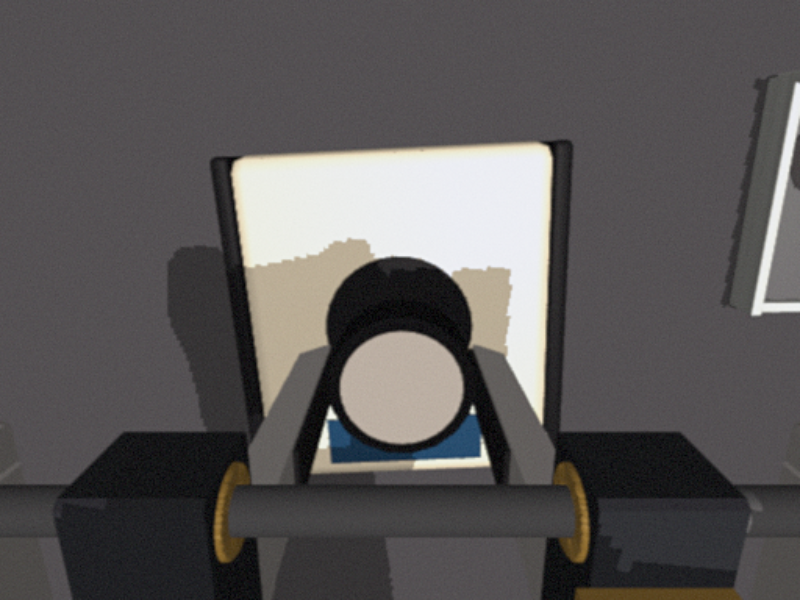

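The tile is level in the grip, with its disc centre at (402,387). The port's visible edge is at top (399,257), left (327,325) and right (472,325).

```bash
python3 -c "
from h import *
s=1.5625
print('tile',ray('w4',402/s-.5,387/s-.5,.1386))
for u,v in [(399,257),(327,325),(472,325)]: print(ray('w4',u/s-.5,v/s-.5,.072))
t=np.linspace(0,2*np.pi,73)
q=np.array([(proj('w4',(.4785+.036*np.cos(a),.283+.036*np.sin(a),.072))+.5)*s for a in t]); print(q.min(0),q.max(0))"
```

```text
tile [0.47963863 0.28171094 0.1386    ]
[0.51308631 0.28729778 0.072     ]
[0.47532931 0.31796552 0.072     ]
[0.48409785 0.24789842 0.072     ]
[325.16722755 254.63747007] [472.93204274 394.26117189]
```

Call:
send_rows --rows '[{"x":-0.0014,"y":-0.002,"z":0.015,"wx":0,"wy":0,"wz":0,"claw":0},{"x":0,"y":0,"z":0.014,"wx":0,"wy":0,"wz":0,"claw":0},{"x":0,"y":0,"z":0.01,"wx":0,"wy":0,"wz":0,"claw":0},{"x":0,"y":0,"z":0.006,"wx":0,"wy":0,"wz":0,"claw":0},{"x":0,"y":0,"z":0.004,"wx":0,"wy":0,"wz":0,"claw":0},{"x":0,"y":0,"z":0.002,"wx":0,"wy":0,"wz":0,"claw":0},{"x":0,"y":0,"z":0.001,"wx":0,"wy":0,"wz":0,"claw":0},{"x":0,"y":0,"z":0.001,"wx":0,"wy":0,"wz":0,"claw":0},{"x":0,"y":0,"z":0,"wx":0,"wy":0,"wz":0,"claw":0},{"x":0,"y":0,"z":0,"wx":0,"wy":0,"wz":0,"claw":0}]'

```text
clock: 30.38
tool_pos: [0.4781, 0.2839, 0.0776]
eef_rot: [-0.0, 0.998, 0.063, 0.0]
wrist_force: [-1.1, 0.4, -1.4]
grip_width: 0.0527
finger_force: 25.0
```

Call:
send_rows --rows '[{"x":0,"y":0,"z":0.001,"wx":0,"wy":0,"wz":0,"claw":0},{"x":0,"y":0,"z":0,"wx":0,"wy":0,"wz":0,"claw":0},{"x":0,"y":0,"z":0,"wx":0,"wy":0,"wz":0,"claw":0}]'

```text
clock: 30.75
tool_pos: [0.4781, 0.284, 0.0774]
eef_rot: [0.0, 0.998, 0.063, 0.0]
wrist_force: [-3.1, -2.1, 5.0]
grip_width: 0.0523
finger_force: 25.0
```

Contact is made with 5 N upward, so I'm releasing the tile and lifting.

Call:
send_rows --rows '[{"x":0,"y":0,"z":0,"wx":0,"wy":0,"wz":0,"claw":1},{"x":0,"y":0,"z":0,"wx":0,"wy":0,"wz":0,"claw":1},{"x":0,"y":0,"z":0,"wx":0,"wy":0,"wz":0,"claw":1},{"x":0,"y":0,"z":0,"wx":0,"wy":0,"wz":0,"claw":1},{"x":0,"y":0,"z":0,"wx":0,"wy":0,"wz":0,"claw":1},{"x":0,"y":0,"z":-0.015,"wx":0,"wy":0,"wz":0,"claw":1},{"x":0,"y":0,"z":-0.04,"wx":0,"wy":0,"wz":0,"claw":1},{"x":0,"y":0,"z":-0.04,"wx":0,"wy":0,"wz":0,"claw":1},{"x":0,"y":0,"z":0,"wx":0,"wy":0,"wz":0,"claw":1},{"x":0,"y":0,"z":0,"wx":0,"wy":0,"wz":0,"claw":1}]'

```text
clock: 32.0
tool_pos: [0.4775, 0.2837, 0.1521]
eef_rot: [0.0, 0.998, 0.063, -0.0]
wrist_force: [-0.0, 0.9, -1.2]
grip_width: 0.0942
finger_force: 0.0
```

```bash
python3 -c "
from h import *
plan(.5473,-.3088,.036,7.3)
b=grab('wrist','w5')['frame']
cv2.imwrite('pics/w5b.png',cv2.resize(b,(800,600))[:,:,::-1])"
```

```text
t 32.0 pos [0.4775 0.2837 0.1521] turn [ 0.     0.002 -0.003] shift [-0.0076  0.7457  0.1451] w 0.0942 f 0.0 wf [-0.   0.9 -1.2]
```

View pics/w5b.png

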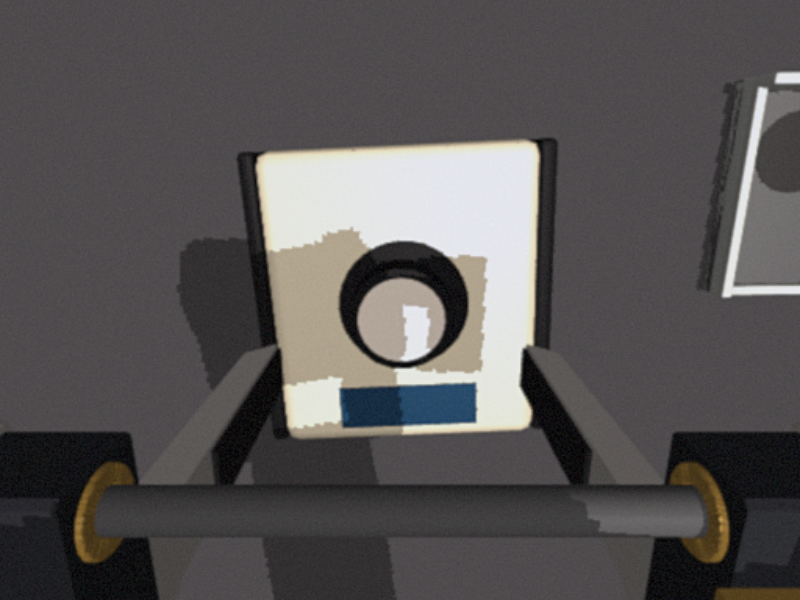

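The tile lies flat with its disc centre at (401,320). The port spans columns 339–468 and rows 241–368.

```bash
python3 -c "
from h import *
s=1.5625
print('tile',ray('w5',401/s-.5,320/s-.5,.096))
print(ray('w5',403/s-.5,241/s-.5,.072),ray('w5',401/s-.5,368/s-.5,.072))
for v in (303,): print(ray('w5',339/s-.5,v/s-.5,.072),ray('w5',468/s-.5,v/s-.5,.072))"
```

```text
tile [0.47732159 0.28432913 0.096     ]
[0.5131711  0.28782191 0.072     ] [0.44063732 0.27974117 0.072     ]
[0.47476127 0.3183371  0.072     ] [0.48365151 0.24810994 0.072     ]
```

Call:
send_rows --rows '[{"x":-0.0006,"y":0.05,"z":0,"wx":0,"wy":0,"wz":0,"claw":1},{"x":-0.0006,"y":0.065,"z":0,"wx":0,"wy":0,"wz":0,"claw":1},{"x":-0.0006,"y":0.065,"z":0,"wx":0,"wy":0,"wz":0,"claw":1},{"x":-0.0006,"y":0.065,"z":0,"wx":0,"wy":0,"wz":0,"claw":1},{"x":-0.0006,"y":0.065,"z":0,"wx":0,"wy":0,"wz":0,"claw":1},{"x":-0.0006,"y":0.065,"z":0,"wx":0,"wy":0,"wz":0,"claw":1},{"x":-0.0006,"y":0.065,"z":0,"wx":0,"wy":0,"wz":0,"claw":1},{"x":-0.0006,"y":0.065,"z":0,"wx":0,"wy":0,"wz":0,"claw":1},{"x":-0.0006,"y":0.065,"z":0,"wx":0,"wy":0,"wz":0,"claw":1},{"x":-0.0006,"y":0.065,"z":0,"wx":0,"wy":0,"wz":0,"claw":1}]'

```text
clock: 33.3
tool_pos: [0.5362, -0.2219, 0.1509]
eef_rot: [-0.001, 0.998, 0.063, -0.001]
wrist_force: [1.0, -0.1, 0.5]
grip_width: 0.0939
finger_force: 0.0
```

Call:
send_rows --rows '[{"x":-0.0008,"y":0.06,"z":0,"wx":0,"wy":0,"wz":0,"claw":1},{"x":-0.0008,"y":0.05,"z":0,"wx":0,"wy":0,"wz":0,"claw":1},{"x":0,"y":0,"z":0,"wx":0,"wy":0,"wz":0,"claw":1},{"x":0,"y":0,"z":0,"wx":0,"wy":0,"wz":0,"claw":1},{"x":0,"y":0,"z":0,"wx":0,"wy":0,"wz":0,"claw":1}]'

```text
clock: 33.92
tool_pos: [0.5467, -0.3066, 0.1521]
eef_rot: [-0.001, 0.998, 0.064, -0.0]
wrist_force: [0.4, 0.7, 0.2]
grip_width: 0.0937
finger_force: 0.0
```

```bash
python3 -c "
from h import *
plan(.5473,-.3088,.036,7.3)"
```

```text
t 33.92 pos [ 0.5467 -0.3066  0.1521] turn [-0.002  0.002  0.   ] shift [0.0004 0.0028 0.1451] w 0.0937 f 0.0 wf [0.4 0.7 0.2]
```

The tile is within 2 mm of the port's centre. Now picking up the case.

Call:
send_rows --rows '[{"x":0.0004,"y":0.0025,"z":0.045,"wx":0,"wy":0,"wz":0,"claw":1},{"x":0,"y":0,"z":0.05,"wx":0,"wy":0,"wz":0,"claw":1},{"x":0,"y":0,"z":0.03,"wx":0,"wy":0,"wz":0,"claw":1},{"x":0,"y":0,"z":0.019,"wx":0,"wy":0,"wz":0,"claw":1},{"x":0,"y":0,"z":0,"wx":0,"wy":0,"wz":0,"claw":1},{"x":0,"y":0,"z":0,"wx":0,"wy":0,"wz":0,"claw":1},{"x":0,"y":0,"z":0,"wx":0,"wy":0,"wz":0,"claw":1}]'

```text
clock: 34.8
tool_pos: [0.5483, -0.3106, 0.0389]
eef_rot: [0.001, 0.998, 0.063, 0.001]
wrist_force: [0.1, 0.6, 0.4]
grip_width: 0.0937
finger_force: 0.0
```

Call:
send_rows --rows '[{"x":0,"y":0,"z":0,"wx":0,"wy":0,"wz":0,"claw":0},{"x":0,"y":0,"z":0,"wx":0,"wy":0,"wz":0,"claw":0},{"x":0,"y":0,"z":0,"wx":0,"wy":0,"wz":0,"claw":0},{"x":0,"y":0,"z":0,"wx":0,"wy":0,"wz":0,"claw":0},{"x":0,"y":0,"z":0,"wx":0,"wy":0,"wz":0,"claw":0},{"x":0,"y":0,"z":0,"wx":0,"wy":0,"wz":0,"claw":0},{"x":0,"y":0,"z":0,"wx":0,"wy":0,"wz":0,"claw":0}]' --newtons 20

```text
clock: 35.67
tool_pos: [0.5474, -0.3099, 0.0374]
eef_rot: [-0.0, 0.998, 0.063, -0.0]
wrist_force: [0.3, 0.9, -0.3]
grip_width: 0.0424
finger_force: 19.8
```

```bash
python3 -c "
from h import *
plan(.5428,-.0158,.0411,7.3)"
```

```text
t 35.67 pos [ 0.5474 -0.3099  0.0374] turn [-0.001  0.    -0.003] shift [ 0.0411 -0.3654 -0.0046] w 0.0424 f 19.8 wf [ 0.3  0.9 -0.3]
```

Call:
send_rows --rows '[{"x":0,"y":0,"z":-0.025,"wx":0,"wy":0,"wz":0,"claw":0},{"x":0,"y":0,"z":-0.05,"wx":0,"wy":0,"wz":0,"claw":0},{"x":0,"y":0,"z":-0.055,"wx":0,"wy":0,"wz":0,"claw":0},{"x":0.0059,"y":-0.0522,"z":0,"wx":0,"wy":0,"wz":0,"claw":0},{"x":0.0059,"y":-0.0522,"z":0,"wx":0,"wy":0,"wz":0,"claw":0},{"x":0.0059,"y":-0.0522,"z":0,"wx":0,"wy":0,"wz":0,"claw":0},{"x":0.0059,"y":-0.0522,"z":0,"wx":0,"wy":0,"wz":0,"claw":0},{"x":0.0059,"y":-0.0522,"z":0,"wx":0,"wy":0,"wz":0,"claw":0},{"x":0.0059,"y":-0.0522,"z":0,"wx":0,"wy":0,"wz":0,"claw":0},{"x":0.0059,"y":-0.0522,"z":0,"wx":0,"wy":0,"wz":0,"claw":0}]'

```text
clock: 36.92
tool_pos: [0.5435, -0.0147, 0.1426]
eef_rot: [0.0, 0.998, 0.063, 0.001]
wrist_force: [0.6, 0.6, -2.3]
grip_width: 0.0423
finger_force: 19.7
```

Call:
send_rows --rows '[{"x":0,"y":0,"z":0,"wx":0,"wy":0,"wz":0,"claw":0},{"x":0,"y":0,"z":0.04,"wx":0,"wy":0,"wz":0,"claw":0},{"x":0,"y":0,"z":0.035,"wx":0,"wy":0,"wz":0,"claw":0},{"x":0,"y":0,"z":0.015,"wx":0,"wy":0,"wz":0,"claw":0},{"x":0,"y":0,"z":0.008,"wx":0,"wy":0,"wz":0,"claw":0},{"x":0,"y":0,"z":0,"wx":0,"wy":0,"wz":0,"claw":0},{"x":0,"y":0,"z":0,"wx":0,"wy":0,"wz":0,"claw":0}]'

```text
clock: 37.8
tool_pos: [0.5443, -0.0162, 0.0641]
eef_rot: [0.0, 0.998, 0.063, 0.001]
wrist_force: [0.1, -0.1, -3.5]
grip_width: 0.0421
finger_force: 19.8
```

```bash
python3 -c "
from h import *
plan(.5428,-.0158,.0424,7.3)"
```

```text
t 37.8 pos [ 0.5443 -0.0162  0.0641] turn [ 0.001 -0.004 -0.003] shift [-0.0018 -0.0007  0.0272] w 0.0421 f 19.8 wf [ 0.1 -0.1 -3.5]
```

Call:
send_rows --rows '[{"x":-0.001,"y":0,"z":0.01,"wx":0,"wy":0,"wz":0,"claw":0},{"x":0,"y":0,"z":0.007,"wx":0,"wy":0,"wz":0,"claw":0},{"x":0,"y":0,"z":0.005,"wx":0,"wy":0,"wz":0,"claw":0},{"x":0,"y":0,"z":0.003,"wx":0,"wy":0,"wz":0,"claw":0},{"x":0,"y":0,"z":0.001,"wx":0,"wy":0,"wz":0,"claw":0},{"x":0,"y":0,"z":0.0005,"wx":0,"wy":0,"wz":0,"claw":0},{"x":0,"y":0,"z":0,"wx":0,"wy":0,"wz":0,"claw":0},{"x":0,"y":0,"z":0,"wx":0,"wy":0,"wz":0,"claw":0}]'

```text
clock: 38.8
tool_pos: [0.5428, -0.016, 0.0423]
eef_rot: [0.0, 0.998, 0.063, 0.0]
wrist_force: [-3.6, 0.7, 4.6]
grip_width: 0.0423
finger_force: 19.8
```

Call:
send_rows --rows '[{"x":0,"y":0,"z":-0.001,"wx":0,"wy":0,"wz":0,"claw":1},{"x":0,"y":0,"z":0,"wx":0,"wy":0,"wz":0,"claw":1},{"x":0,"y":0,"z":0,"wx":0,"wy":0,"wz":0,"claw":1},{"x":0,"y":0,"z":0,"wx":0,"wy":0,"wz":0,"claw":1},{"x":0,"y":0,"z":-0.02,"wx":0,"wy":0,"wz":0,"claw":1},{"x":0,"y":0,"z":-0.05,"wx":0,"wy":0,"wz":0,"claw":1},{"x":0,"y":0,"z":-0.06,"wx":0,"wy":0,"wz":0,"claw":1},{"x":0,"y":0,"z":0,"wx":0,"wy":0,"wz":-0.34,"claw":1},{"x":0,"y":0,"z":0,"wx":0,"wy":0,"wz":-0.34,"claw":1},{"x":0,"y":0,"z":0,"wx":0,"wy":0,"wz":-0.34,"claw":1}]'

```text
clock: 40.05
tool_pos: [0.5431, -0.0161, 0.1481]
eef_rot: [0.0, 0.945, 0.327, 0.001]
wrist_force: [-0.2, 0.7, 0.0]
grip_width: 0.0942
finger_force: 0.0
```

Call:
send_rows --rows '[{"x":0,"y":0,"z":0,"wx":0,"wy":0,"wz":-0.33,"claw":1},{"x":0,"y":0,"z":0,"wx":0,"wy":0,"wz":-0.33,"claw":1},{"x":0,"y":0,"z":0,"wx":0,"wy":0,"wz":-0.33,"claw":1},{"x":0,"y":0,"z":0,"wx":0,"wy":0,"wz":-0.33,"claw":1},{"x":0,"y":0,"z":0,"wx":0,"wy":0,"wz":-0.33,"claw":1},{"x":0,"y":0,"z":0,"wx":0,"wy":0,"wz":-0.33,"claw":1},{"x":0,"y":0,"z":0,"wx":0,"wy":0,"wz":0,"claw":1},{"x":0,"y":0,"z":0,"wx":0,"wy":0,"wz":0,"claw":1}]'

```text
clock: 41.05
tool_pos: [0.5429, -0.0161, 0.1473]
eef_rot: [0.0, 0.662, 0.749, 0.0]
wrist_force: [1.1, -1.0, 0.6]
grip_width: 0.0938
finger_force: 0.0
```

```bash
python3 -c "
from h import *
plan(.4667,-.2334,.0372,97.3)"
```

```text
t 41.05 pos [ 0.5429 -0.0161  0.1473] turn [ 0.002  0.001 -0.007] shift [-0.2573 -0.129   0.1376] w 0.0938 f 0.0 wf [ 1.1 -1.   0.6]
```

Call:
send_rows --rows '[{"x":-0.0515,"y":-0.0258,"z":0,"wx":0,"wy":0,"wz":-0.006,"claw":1},{"x":-0.0515,"y":-0.0258,"z":0,"wx":0,"wy":0,"wz":0,"claw":1},{"x":-0.0515,"y":-0.0258,"z":0,"wx":0,"wy":0,"wz":0,"claw":1},{"x":-0.0515,"y":-0.0258,"z":0,"wx":0,"wy":0,"wz":0,"claw":1},{"x":-0.0515,"y":-0.0258,"z":0,"wx":0,"wy":0,"wz":0,"claw":1},{"x":0,"y":0,"z":0,"wx":0,"wy":0,"wz":0,"claw":1},{"x":0,"y":0,"z":0,"wx":0,"wy":0,"wz":0,"claw":1},{"x":0,"y":0,"z":0,"wx":0,"wy":0,"wz":0,"claw":1}]'

```text
clock: 42.05
tool_pos: [0.4671, -0.2324, 0.1466]
eef_rot: [-0.0, 0.66, 0.752, 0.0]
wrist_force: [-0.5, 0.6, -0.4]
grip_width: 0.094
finger_force: 0.0
```

```bash
python3 -c "
from h import *
plan(.4667,-.2334,.0372,97.3)"
```

```text
t 42.05 pos [ 0.4671 -0.2324  0.1466] turn [-0.    -0.001  0.006] shift [-0.0011 -0.0006  0.1368] w 0.094 f 0.0 wf [-0.5  0.6 -0.4]
```

Call:
send_rows --rows '[{"x":-0.001,"y":-0.0005,"z":0.045,"wx":0,"wy":0,"wz":0,"claw":1},{"x":0,"y":0,"z":0.05,"wx":0,"wy":0,"wz":0,"claw":1},{"x":0,"y":0,"z":0.026,"wx":0,"wy":0,"wz":0,"claw":1},{"x":0,"y":0,"z":0.015,"wx":0,"wy":0,"wz":0,"claw":1},{"x":0,"y":0,"z":0,"wx":0,"wy":0,"wz":0,"claw":1},{"x":0,"y":0,"z":0,"wx":0,"wy":0,"wz":0,"claw":1},{"x":0,"y":0,"z":0,"wx":0,"wy":0,"wz":0,"claw":1}]'

```text
clock: 42.92
tool_pos: [0.4672, -0.2349, 0.039]
eef_rot: [0.001, 0.66, 0.751, 0.0]
wrist_force: [-0.0, 1.2, -0.1]
grip_width: 0.0935
finger_force: 0.0
```

Call:
send_rows --rows '[{"x":0,"y":0,"z":0,"wx":0,"wy":0,"wz":0,"claw":0},{"x":0,"y":0,"z":0,"wx":0,"wy":0,"wz":0,"claw":0},{"x":0,"y":0,"z":0,"wx":0,"wy":0,"wz":0,"claw":0},{"x":0,"y":0,"z":0,"wx":0,"wy":0,"wz":0,"claw":0},{"x":0,"y":0,"z":0,"wx":0,"wy":0,"wz":0,"claw":0},{"x":0,"y":0,"z":0,"wx":0,"wy":0,"wz":0,"claw":0},{"x":0,"y":0,"z":0,"wx":0,"wy":0,"wz":0,"claw":0}]' --newtons 20

```text
clock: 43.8
tool_pos: [0.4665, -0.2344, 0.0378]
eef_rot: [0.0, 0.66, 0.751, 0.0]
wrist_force: [0.3, 0.6, -1.0]
grip_width: 0.0457
finger_force: 20.0
```

```bash
python3 -c "
from h import *
plan(.589,.0497,.0423,97.3)"
```

```text
t 43.8 pos [ 0.4665 -0.2344  0.0378] turn [0.    0.    0.003] shift [ 0.3328  0.197  -0.0056] w 0.0457 f 20.0 wf [ 0.3  0.6 -1. ]
```

Call:
send_rows --rows '[{"x":0,"y":0,"z":-0.025,"wx":0,"wy":0,"wz":0,"claw":0},{"x":0,"y":0,"z":-0.055,"wx":0,"wy":0,"wz":0,"claw":0},{"x":0,"y":0,"z":-0.06,"wx":0,"wy":0,"wz":0,"claw":0},{"x":0.0475,"y":0.0281,"z":0,"wx":0,"wy":0,"wz":0,"claw":0},{"x":0.0475,"y":0.0281,"z":0,"wx":0,"wy":0,"wz":0,"claw":0},{"x":0.0475,"y":0.0281,"z":0,"wx":0,"wy":0,"wz":0,"claw":0},{"x":0.0475,"y":0.0281,"z":0,"wx":0,"wy":0,"wz":0,"claw":0},{"x":0.0475,"y":0.0281,"z":0,"wx":0,"wy":0,"wz":0,"claw":0},{"x":0.0475,"y":0.0281,"z":0,"wx":0,"wy":0,"wz":0,"claw":0},{"x":0.0475,"y":0.0281,"z":0,"wx":0,"wy":0,"wz":0,"claw":0}]'

```text
clock: 45.05
tool_pos: [0.588, 0.0511, 0.1491]
eef_rot: [-0.001, 0.66, 0.751, -0.001]
wrist_force: [-0.2, -0.8, -2.9]
grip_width: 0.0458
finger_force: 20.0
```

Call:
send_rows --rows '[{"x":0,"y":0,"z":0,"wx":0,"wy":0,"wz":0,"claw":0},{"x":0,"y":0,"z":0.045,"wx":0,"wy":0,"wz":0,"claw":0},{"x":0,"y":0,"z":0.04,"wx":0,"wy":0,"wz":0,"claw":0},{"x":0,"y":0,"z":0.015,"wx":0,"wy":0,"wz":0,"claw":0},{"x":0,"y":0,"z":0.008,"wx":0,"wy":0,"wz":0,"claw":0},{"x":0,"y":0,"z":0,"wx":0,"wy":0,"wz":0,"claw":0},{"x":0,"y":0,"z":0,"wx":0,"wy":0,"wz":0,"claw":0}]'

```text
clock: 45.92
tool_pos: [0.5892, 0.0495, 0.0647]
eef_rot: [0.001, 0.66, 0.751, 0.001]
wrist_force: [-0.6, -0.1, -2.6]
grip_width: 0.0456
finger_force: 20.0
```

```bash
python3 -c "
from h import *
plan(.589,.0497,.0428,97.3)"
```

```text
t 45.92 pos [0.5892 0.0495 0.0647] turn [0.004 0.001 0.003] shift [ 0.0003 -0.0002  0.0274] w 0.0456 f 20.0 wf [-0.6 -0.1 -2.6]
```

Call:
send_rows --rows '[{"x":0,"y":0,"z":0.01,"wx":0,"wy":0,"wz":0,"claw":0},{"x":0,"y":0,"z":0.007,"wx":0,"wy":0,"wz":0,"claw":0},{"x":0,"y":0,"z":0.005,"wx":0,"wy":0,"wz":0,"claw":0},{"x":0,"y":0,"z":0.003,"wx":0,"wy":0,"wz":0,"claw":0},{"x":0,"y":0,"z":0.001,"wx":0,"wy":0,"wz":0,"claw":0},{"x":0,"y":0,"z":0.001,"wx":0,"wy":0,"wz":0,"claw":0},{"x":0,"y":0,"z":0,"wx":0,"wy":0,"wz":0,"claw":0},{"x":0,"y":0,"z":0,"wx":0,"wy":0,"wz":0,"claw":0}]'

```text
clock: 46.92
tool_pos: [0.5883, 0.0496, 0.0428]
eef_rot: [-0.0, 0.66, 0.751, -0.0]
wrist_force: [-3.3, 0.7, 4.7]
grip_width: 0.0453
finger_force: 20.0
```

Call:
send_rows --rows '[{"x":0,"y":0,"z":-0.001,"wx":0,"wy":0,"wz":0,"claw":1},{"x":0,"y":0,"z":0,"wx":0,"wy":0,"wz":0,"claw":1},{"x":0,"y":0,"z":0,"wx":0,"wy":0,"wz":0,"claw":1},{"x":0,"y":0,"z":0,"wx":0,"wy":0,"wz":0,"claw":1},{"x":0,"y":0,"z":-0.02,"wx":0,"wy":0,"wz":0,"claw":1},{"x":0,"y":0,"z":-0.05,"wx":0,"wy":0,"wz":0,"claw":1},{"x":0,"y":0,"z":-0.06,"wx":0,"wy":0,"wz":0,"claw":1},{"x":0,"y":0,"z":0,"wx":0,"wy":0,"wz":0,"claw":1}]'

```text
clock: 47.92
tool_pos: [0.5918, 0.0494, 0.1529]
eef_rot: [0.004, 0.66, 0.751, 0.003]
wrist_force: [-0.1, 0.7, -0.6]
grip_width: 0.0943
finger_force: 0.0
```

Call:
send_rows --rows '[{"x":-0.0576,"y":-0.0304,"z":0,"wx":0,"wy":0,"wz":0,"claw":1},{"x":-0.0576,"y":-0.0304,"z":0,"wx":0,"wy":0,"wz":0,"claw":1},{"x":-0.0576,"y":-0.0304,"z":0,"wx":0,"wy":0,"wz":0,"claw":1},{"x":-0.0576,"y":-0.0304,"z":0,"wx":0,"wy":0,"wz":0,"claw":1},{"x":-0.0576,"y":-0.0304,"z":0,"wx":0,"wy":0,"wz":0,"claw":1},{"x":-0.0576,"y":-0.0304,"z":0,"wx":0,"wy":0,"wz":0,"claw":1},{"x":-0.0576,"y":-0.0304,"z":0,"wx":0,"wy":0,"wz":0,"claw":1},{"x":-0.0576,"y":-0.0304,"z":0,"wx":0,"wy":0,"wz":0,"claw":1},{"x":0,"y":0,"z":0,"wx":0,"wy":0,"wz":0,"claw":1},{"x":0,"y":0,"z":0,"wx":0,"wy":0,"wz":0,"claw":1}]'

```text
clock: 49.18
tool_pos: [0.4426, -0.3403, 0.1462]
eef_rot: [-0.001, 0.66, 0.751, 0.0]
wrist_force: [-1.1, 0.3, -0.3]
grip_width: 0.0942
finger_force: 0.0
```

```bash
python3 -c "
from h import *
plan(.4422,-.3409,.0365,97.3)"
```

```text
t 49.17 pos [ 0.4426 -0.3403  0.1462] turn [-0.001 -0.002  0.003] shift [-0.0007 -0.0006  0.1371] w 0.0942 f 0.0 wf [-1.1  0.3 -0.3]
```

Call:
send_rows --rows '[{"x":-0.0007,"y":-0.0005,"z":0.045,"wx":0,"wy":0,"wz":0,"claw":1},{"x":0,"y":0,"z":0.05,"wx":0,"wy":0,"wz":0,"claw":1},{"x":0,"y":0,"z":0.026,"wx":0,"wy":0,"wz":0,"claw":1},{"x":0,"y":0,"z":0.015,"wx":0,"wy":0,"wz":0,"claw":1},{"x":0,"y":0,"z":0,"wx":0,"wy":0,"wz":0,"claw":1},{"x":0,"y":0,"z":0,"wx":0,"wy":0,"wz":0,"claw":1},{"x":0,"y":0,"z":0,"wx":0,"wy":0,"wz":0,"claw":1}]'

```text
clock: 50.05
tool_pos: [0.4431, -0.3421, 0.039]
eef_rot: [0.001, 0.66, 0.751, -0.0]
wrist_force: [0.2, 0.1, 0.0]
grip_width: 0.094
finger_force: 0.0
```

Call:
send_rows --rows '[{"x":0,"y":0,"z":0,"wx":0,"wy":0,"wz":0,"claw":0},{"x":0,"y":0,"z":0,"wx":0,"wy":0,"wz":0,"claw":0},{"x":0,"y":0,"z":0,"wx":0,"wy":0,"wz":0,"claw":0},{"x":0,"y":0,"z":0,"wx":0,"wy":0,"wz":0,"claw":0},{"x":0,"y":0,"z":0,"wx":0,"wy":0,"wz":0,"claw":0},{"x":0,"y":0,"z":0,"wx":0,"wy":0,"wz":0,"claw":0},{"x":0,"y":0,"z":0,"wx":0,"wy":0,"wz":0,"claw":0}]' --newtons 20

```text
clock: 50.92
tool_pos: [0.4424, -0.3416, 0.0378]
eef_rot: [-0.0, 0.66, 0.751, -0.0]
wrist_force: [-1.3, 0.4, 0.0]
grip_width: 0.0438
finger_force: 20.0
```

```bash
python3 -c "
from h import *
plan(.6042,-.0644,.0415,97.3)"
```

```text
t 50.92 pos [ 0.4424 -0.3416  0.0378] turn [-0.    -0.     0.003] shift [ 0.3179  0.2446 -0.0046] w 0.0438 f 20.0 wf [-1.3  0.4  0. ]
```

Call:
send_rows --rows '[{"x":0,"y":0,"z":-0.025,"wx":0,"wy":0,"wz":0,"claw":0},{"x":0,"y":0,"z":-0.055,"wx":0,"wy":0,"wz":0,"claw":0},{"x":0,"y":0,"z":-0.06,"wx":0,"wy":0,"wz":0,"claw":0},{"x":0.0454,"y":0.0349,"z":0,"wx":0,"wy":0,"wz":0,"claw":0},{"x":0.0454,"y":0.0349,"z":0,"wx":0,"wy":0,"wz":0,"claw":0},{"x":0.0454,"y":0.0349,"z":0,"wx":0,"wy":0,"wz":0,"claw":0},{"x":0.0454,"y":0.0349,"z":0,"wx":0,"wy":0,"wz":0,"claw":0},{"x":0.0454,"y":0.0349,"z":0,"wx":0,"wy":0,"wz":0,"claw":0},{"x":0.0454,"y":0.0349,"z":0,"wx":0,"wy":0,"wz":0,"claw":0},{"x":0.0454,"y":0.0349,"z":0,"wx":0,"wy":0,"wz":0,"claw":0}]'

```text
clock: 52.18
tool_pos: [0.6041, -0.0628, 0.151]
eef_rot: [0.0, 0.66, 0.751, 0.0]
wrist_force: [-0.4, -0.6, -1.7]
grip_width: 0.0436
finger_force: 20.0
```

Call:
send_rows --rows '[{"x":0,"y":0,"z":0,"wx":0,"wy":0,"wz":0,"claw":0},{"x":0,"y":0,"z":0.045,"wx":0,"wy":0,"wz":0,"claw":0},{"x":0,"y":0,"z":0.04,"wx":0,"wy":0,"wz":0,"claw":0},{"x":0,"y":0,"z":0.015,"wx":0,"wy":0,"wz":0,"claw":0},{"x":0,"y":0,"z":0.008,"wx":0,"wy":0,"wz":0,"claw":0},{"x":0,"y":0,"z":0,"wx":0,"wy":0,"wz":0,"claw":0},{"x":0,"y":0,"z":0,"wx":0,"wy":0,"wz":0,"claw":0}]'

```text
clock: 53.05
tool_pos: [0.6044, -0.0646, 0.0648]
eef_rot: [0.001, 0.66, 0.751, 0.0]
wrist_force: [1.1, -0.8, -2.6]
grip_width: 0.0439
finger_force: 20.0
```

```bash
python3 -c "
from h import *
plan(.6042,-.0644,.0428,97.3)"
```

```text
t 53.05 pos [ 0.6044 -0.0646  0.0648] turn [0.004 0.002 0.003] shift [ 0.0003 -0.0003  0.0276] w 0.0439 f 20.0 wf [ 1.1 -0.8 -2.6]
```

Call:
send_rows --rows '[{"x":0,"y":0,"z":0.01,"wx":0,"wy":0,"wz":0,"claw":0},{"x":0,"y":0,"z":0.007,"wx":0,"wy":0,"wz":0,"claw":0},{"x":0,"y":0,"z":0.005,"wx":0,"wy":0,"wz":0,"claw":0},{"x":0,"y":0,"z":0.003,"wx":0,"wy":0,"wz":0,"claw":0},{"x":0,"y":0,"z":0.001,"wx":0,"wy":0,"wz":0,"claw":0},{"x":0,"y":0,"z":0.001,"wx":0,"wy":0,"wz":0,"claw":0},{"x":0,"y":0,"z":0,"wx":0,"wy":0,"wz":0,"claw":0},{"x":0,"y":0,"z":0,"wx":0,"wy":0,"wz":0,"claw":0}]'

```text
clock: 54.05
tool_pos: [0.6037, -0.0644, 0.0428]
eef_rot: [0.0, 0.66, 0.751, -0.0]
wrist_force: [-4.1, 1.4, 5.9]
grip_width: 0.0437
finger_force: 20.0
```

Released and lifted, moving off to the right so the cameras see the tray.

Call:
send_rows --rows '[{"x":0,"y":0,"z":-0.001,"wx":0,"wy":0,"wz":0,"claw":1},{"x":0,"y":0,"z":0,"wx":0,"wy":0,"wz":0,"claw":1},{"x":0,"y":0,"z":0,"wx":0,"wy":0,"wz":0,"claw":1},{"x":0,"y":0,"z":0,"wx":0,"wy":0,"wz":0,"claw":1},{"x":0,"y":0,"z":-0.02,"wx":0,"wy":0,"wz":0,"claw":1},{"x":0,"y":0,"z":-0.05,"wx":0,"wy":0,"wz":0,"claw":1},{"x":0,"y":0,"z":-0.06,"wx":0,"wy":0,"wz":0,"claw":1},{"x":-0.04,"y":0,"z":-0.03,"wx":0,"wy":0,"wz":0,"claw":1}]'

```text
clock: 55.05
tool_pos: [0.6092, -0.0954, 0.1754]
eef_rot: [0.003, 0.659, 0.752, 0.001]
wrist_force: [0.4, -0.2, 0.0]
grip_width: 0.094
finger_force: 0.0
```

Call:
send_rows --rows '[{"x":-0.06,"y":0,"z":0,"wx":0,"wy":0,"wz":0,"claw":1},{"x":-0.06,"y":-0.02,"z":0,"wx":0,"wy":0,"wz":0,"claw":1},{"x":-0.06,"y":-0.02,"z":0,"wx":0,"wy":0,"wz":0,"claw":1},{"x":-0.06,"y":-0.02,"z":0,"wx":0,"wy":0,"wz":0,"claw":1},{"x":-0.06,"y":-0.02,"z":0,"wx":0,"wy":0,"wz":0,"claw":1},{"x":-0.04,"y":0,"z":0,"wx":0,"wy":0,"wz":0,"claw":1},{"x":0,"y":0,"z":0,"wx":0,"wy":0,"wz":0,"claw":1},{"x":0,"y":0,"z":0,"wx":0,"wy":0,"wz":0,"claw":1},{"x":0,"y":0,"z":0,"wx":0,"wy":0,"wz":0,"claw":1}]'

```text
clock: 56.18
tool_pos: [0.5795, -0.3727, 0.171]
eef_rot: [-0.0, 0.659, 0.752, 0.0]
wrist_force: [-0.0, -0.7, -0.3]
grip_width: 0.0941
finger_force: 0.0
```

```bash
python3 -c "
from h import *
a=grab('scene','s9')['frame'][120:320,200:440]; b=grab('top','t9')['frame'][170:330,60:320]
a0=cv2.imread('pics/scene0.png')[120:320,200:440,::-1];b0=cv2.imread('pics/top0.png')[170:330,60:320,::-1]
f=lambda i:cv2.resize(i,(400,300))
cv2.imwrite('pics/m9.png',np.vstack([np.hstack([f(a0),f(a)]),np.hstack([f(b0),f(b)])])[:,:,::-1])"
```

```text
(no output)
```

View pics/m9.png

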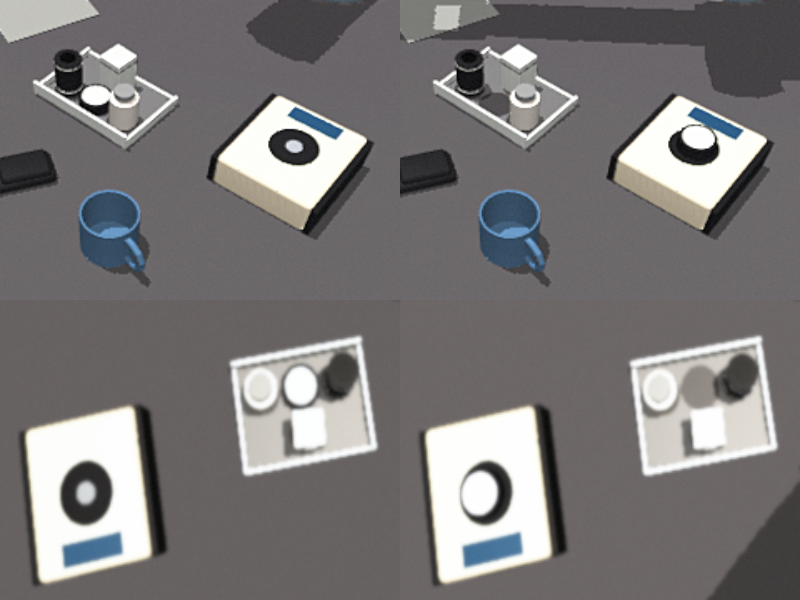

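In the before/after comparison the trap, case and jar stand within about 1 px of where they began. The tile lies on the port, and the bystanders have not moved.

```bash
python3 -c "
from station import r
print(r.hand_in())"
```

```text
the job is handed in; nothing more can be done
None
```

I handed the job in after about 56 s of robot time: by the last pictures the white tile lies flat on the port, about 2 mm off centre, the trap, case and jar stand upright back where they started, and the mug, mouse and calculator were not touched; the hand-in returned no verdict.

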